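# Change the soldering block behind the bottles

### The arm

A 6-joint arm with a two-finger parallel gripper is mounted at the origin on the work surface. World frame = base frame: x ahead of the robot, y to its left, z up, the work surface at z = 0. Lengths are in m, angles in rad, forces in N, time in s.
With the tool pointing down it reaches from about 0.25 to 0.775 m from the base axis. Payload 8.9 kg.
Tool frame: the origin (TCP) lies midway between the tips of the shut fingers; the grasp point (between the pads) lies 19 mm behind it; z points along the fingers, y is the direction in which the jaws open and shut (so a half turn about z gives the same grasp; the last joint's range is limited). The gripper opens to 85 mm and grips with 20 to 120 N. Pads are 22 mm wide; open, the fingers measure 114 mm over their backs; the gripper's body (76 mm by 85 mm) begins 54 mm behind the grasp point. The pads swing forward as they close: fully open they stand 13 mm farther back than shut.
Start: joints at [1.123, 0.291, -0.153, 1.127, 0, 1.431], TCP at [0.16, 0.5, 0.231] pointing down, gripper open.
Joint ranges: [-2.52, 2.52], [-0.91, 1.74], [-1.3, 1.37], [-1.96, 2.02], [-1.52, 1.47], [-3.14, 3.14]. Speed limits (rad/s): [2.22, 2.22, 2.79, 3.14, 3.14, 3.14].

### API

Orientations are given as a unit quaternion [w, x, y, z].
In Python, from workcell import arm, optics, workorder, finder gives the robot as it stands.
- The arm moves only by the shell command python3 -m pendant 'ROWS' [OPENING] [FORCE]. ROWS is JSON, a list of rows, each an object with "linear": the shift along the tool's x, y, z in m, a list of three; "rot": the turn, a rotation vector about the tool's x, y, z in rad, a list of three. A call has 1 to 20 rows; each row shifts and turns the pose as measured when the row begins, along the tool's axes as they then stand; what a row does not reach is not made up. A row lasts 1/8 s, in which the tool goes at most 62.5 mm and 10.7 degrees, less where a joint would pass 70% of its speed; a pose out of reach is approached as far as the arm can. A call is refused whole if a number of a shift passes 0.0625 or a number of a turn 0.188, either way. A call with a gripper value outside its range is refused whole. OPENING is the closure in counts, from 0 (fully open) to 255 (shut), set as the call begins (- or left out, the last holds). The fingers move at their own pace and stop on an object; FORCE is the grip in N (left out, the last holds). Time passes only in rows, so rows that do not move let the fingers close. It gives the time, the measured TCP pose, the force and the opening at its end, in the units of the state.
- arm.read_state(): the state, without advancing time (a new reading comes with each control period).
- optics.capture(name): name is "side" or "top"; returns a dict with "color" (480x640x3 uint8, red, green, blue), "z_map" (480x640 float32, m along the optical axis (not along the pixel's ray), 0 where there is no reading), "camera_matrix" (3x3 intrinsics, pixels), "xyz" and "orientation" of the camera in the world. Camera axes: x right, y up, looking along -z (the intrinsics and any distortion apply to the point x, -y, -z); pixel columns grow to the right and rows downward; lengths in m; the calibration is good to about 2 mm. A picture is of the moment at which its call begins.
- workorder.sign_off(): hands the job in, once; it reports no verdict.
Trained networks look in the newest picture that a camera, given by its name, has taken for a name from the list of things; names that differ only in an ending like _2 or _b are one class to them, and where a whole thing is asked for, a point or a joint stands for the part that bears it (a point fixed in the world has none). Each returns a list of dicts, best first, with "score" (0 to 1); they miss things now and then, are a little off and sometimes report something else, mostly with a low value. They report only what shows in the picture. A call takes as long as a camera call.
- finder.silhouettes(camera, query): "region" (480x640 bool, what is visible of it) and "at" ([column, row] in pixels, amid what is visible of it).
The state is a dict: "t": time; "joint_positions": joint angles; "joint_vel": joint speeds; "joint_efforts": joint torques, N m; "ee_pos": TCP position; "ee_rot": TCP orientation; "wrist_force": force on the tool from outside, world axes, zero at the start; "torque": the same for the moment, N m; "width": finger opening in m.
Only numpy, scipy, OpenCV 4.12 (cv2) and the standard library are available. Lean on these libraries where they do the work, as an engineer would, in place of code of your own. Each camera call takes 0.05 s, during which the arm holds its last target. There are 200 camera calls.

### The job

Change the block on the red soldering brick: stand the two bottles that are in front of the black charcoal block on the steel tray, then swap the two blocks, so that the charcoal block lies flat and square in the middle of the brick, lengthwise along it, and the pale honeycomb block lies flat and square on the oblong cork pad where the charcoal block was. Only then put each of the two bottles back upright where it stood. Set everything down rather than dropping it, and leave the steel bench block and the two bottles in front of it alone.

Things in the scene. Friction and masses are not known exactly. Their poses are not given: they have to be found in the camera images.
- board: Low dark oak board, 140 (x) x 270 (y) x 18 mm high, fixed. Origin: centre of its underside; x points from front row to back row. Flush in its top: round cork pads at x = -37.5, y = -90, -30, 30, 90 mm, a bottle on each; oblong cork pads 64 x 96 mm (long along y) at x = 24, y = -60 and 60 mm, one with the charcoal, one with the bench block; in front of each are the bottles 30 mm either side of it in y.
- tray: Empty shallow sheet-steel tray, 150 (x) x 250 (y) mm outside, rim 12 mm high and 3 mm thick, floor 3 mm thick, fixed. Origin: centre of its underside; y along its long side. The side area; it has room for two bottles and one block at once.
- brick: Red firebrick lying on the bench, 110 (x) x 190 (y) x 40 mm high, fixed. Origin: centre of its underside; y along its long side. The honeycomb block lies on it at the start; the charcoal block belongs in the middle of its top.
- charcoal: Black charcoal soldering block, 57 (x) x 89 (y) x 32 mm high, about 90 g. It lies on one of the two oblong pads of the board, behind two bottles, so it can be gripped across its 57 mm width only once they are gone. Origin: centre of its underside; y along its length.
- honeycomb: Pale ceramic honeycomb soldering block with rows of small holes in its top, 52 (x) x 75 (y) x 16 mm high, about 80 g. It lies on the brick at the start. Origin: centre of its underside; y along its length.
- bench_block: Bright steel bench block, 60 x 60 x 20 mm high, 0.56 kg, on the other oblong pad of the board. To be left alone. Origin: centre of its underside.
- flux_bottle: Slender white plastic bottle, body 40 mm across and straight up to 86 mm, narrow grey cap, 112 mm high in all, about 120 g; grip its body 72 mm above its foot. Stands at the start on one of the round pads in the board's front row. Origin: centre of its underside.
- powder_jar: Straight pale jar, 42 mm across, with a full-width aluminium screw lid 44 mm across from 68 mm up to its top at 95 mm, about 180 g; grip the lid 80 mm above its foot. Stands at the start on one of the round pads in the board's front row. Origin: centre of its underside.
- oil_can: Square steel can, 40 x 40 mm and 78 mm high, with a small black screw cap to 100 mm, about 150 g, its sides parallel to the board's within 4 degrees; grip it across two sides 65 mm above its foot. Stands at the start on one of the round pads in the board's front row. Origin: centre of its underside.
- amber_bottle: Brown glass bottle, body 44 mm across and straight up to 73 mm, narrow neck and black cap, 104 mm high in all, about 200 g; grip its body 62 mm above its foot. Stands at the start on one of the round pads in the board's front row. Origin: centre of its underside.

How it is judged:
On the way, in this order (a step that is already met when the one before it is completed fails the run):
1. the two bottles that stood in front of the charcoal block stand upright on the tray; the charcoal block is still in its place (((x of flux_bottle in the frame of tray between -0.07 and 0.07 m and y of flux_bottle in the frame of tray between -0.12 and 0.12 m and z of flux_bottle in the frame of tray between -0.003 and 0.009 m and angle between flux_bottle's own z axis and vertical below 0.15 rad) or ((distance of flux_bottle from where it was at the start of the episode below 0.015 m and angle between flux_bottle's own z axis and vertical below 0.1 rad) and horizontal distance between flux_bottle and charcoal above 0.09 m)) and ((x of powder_jar in the frame of tray between -0.07 and 0.07 m and y of powder_jar in the frame of tray between -0.12 and 0.12 m and z of powder_jar in the frame of tray between -0.003 and 0.009 m and angle between powder_jar's own z axis and vertical below 0.15 rad) or ((distance of powder_jar from where it was at the start of the episode below 0.015 m and angle between powder_jar's own z axis and vertical below 0.1 rad) and horizontal distance between powder_jar and charcoal above 0.09 m)) and ((x of oil_can in the frame of tray between -0.07 and 0.07 m and y of oil_can in the frame of tray between -0.12 and 0.12 m and z of oil_can in the frame of tray between -0.003 and 0.009 m and angle between oil_can's own z axis and vertical below 0.15 rad) or ((distance of oil_can from where it was at the start of the episode below 0.015 m and angle between oil_can's own z axis and vertical below 0.1 rad) and horizontal distance between oil_can and charcoal above 0.09 m)) and ((x of amber_bottle in the frame of tray between -0.07 and 0.07 m and y of amber_bottle in the frame of tray between -0.12 and 0.12 m and z of amber_bottle in the frame of tray between -0.003 and 0.009 m and angle between amber_bottle's own z axis and vertical below 0.15 rad) or ((distance of amber_bottle from where it was at the start of the episode below 0.015 m and angle between amber_bottle's own z axis and vertical below 0.1 rad) and horizontal distance between amber_bottle and charcoal above 0.09 m)) and distance of charcoal from where it was at the start of the episode below 0.015 m), for 0.2 s.
2. the blocks are swapped (charcoal on the brick, honeycomb on the charcoal's old pad) while the two bottles still stand on the tray (horizontal distance between charcoal and brick below 0.012 m and angle between the y axis of charcoal and the y axis of brick, either way round below 0.14 rad and z of charcoal in the frame of brick between 0.035 and 0.045 m and angle between each of charcoal, honeycomb's own z axis and vertical below 0.06 rad and linear speed of each of charcoal, honeycomb below 0.02 m/s and x of honeycomb in the frame of board between 0.012 and 0.036 m and (y of honeycomb in the frame of board between 0.048 and 0.072 m or y of honeycomb in the frame of board between -0.072 and -0.048 m) and z of honeycomb in the frame of board between 0.013 and 0.023 m and angle between the y axis of honeycomb and the y axis of board, either way round below 0.2 rad and distance of bench_block from where it was at the start of the episode below 0.01 m and ((x of flux_bottle in the frame of tray between -0.07 and 0.07 m and y of flux_bottle in the frame of tray between -0.12 and 0.12 m and z of flux_bottle in the frame of tray between -0.003 and 0.009 m and angle between flux_bottle's own z axis and vertical below 0.15 rad) or ((distance of flux_bottle from where it was at the start of the episode below 0.015 m and angle between flux_bottle's own z axis and vertical below 0.1 rad) and horizontal distance between flux_bottle and honeycomb above 0.09 m)) and ((x of powder_jar in the frame of tray between -0.07 and 0.07 m and y of powder_jar in the frame of tray between -0.12 and 0.12 m and z of powder_jar in the frame of tray between -0.003 and 0.009 m and angle between powder_jar's own z axis and vertical below 0.15 rad) or ((distance of powder_jar from where it was at the start of the episode below 0.015 m and angle between powder_jar's own z axis and vertical below 0.1 rad) and horizontal distance between powder_jar and honeycomb above 0.09 m)) and ((x of oil_can in the frame of tray between -0.07 and 0.07 m and y of oil_can in the frame of tray between -0.12 and 0.12 m and z of oil_can in the frame of tray between -0.003 and 0.009 m and angle between oil_can's own z axis and vertical below 0.15 rad) or ((distance of oil_can from where it was at the start of the episode below 0.015 m and angle between oil_can's own z axis and vertical below 0.1 rad) and horizontal distance between oil_can and honeycomb above 0.09 m)) and ((x of amber_bottle in the frame of tray between -0.07 and 0.07 m and y of amber_bottle in the frame of tray between -0.12 and 0.12 m and z of amber_bottle in the frame of tray between -0.003 and 0.009 m and angle between amber_bottle's own z axis and vertical below 0.15 rad) or ((distance of amber_bottle from where it was at the start of the episode below 0.015 m and angle between amber_bottle's own z axis and vertical below 0.1 rad) and horizontal distance between amber_bottle and honeycomb above 0.09 m))), for 0.2 s.
At the end, for the whole second after the job is handed in: Charcoal block flat on the brick, within 12 mm of its middle and 8 degrees of its length; honeycomb block flat on the pad the charcoal left, within 12 mm and 11 degrees; all four bottles upright within 15 mm of their starts; bench block within 10 mm of its start; all at rest (horizontal distance between charcoal and brick below 0.012 m and angle between the y axis of charcoal and the y axis of brick, either way round below 0.14 rad and z of charcoal in the frame of brick between 0.035 and 0.045 m and angle between each of charcoal, honeycomb's own z axis and vertical below 0.06 rad and linear speed of each of charcoal, honeycomb, flux_bottle, powder_jar, oil_can, amber_bottle below 0.02 m/s and x of honeycomb in the frame of board between 0.012 and 0.036 m and (y of honeycomb in the frame of board between 0.048 and 0.072 m or y of honeycomb in the frame of board between -0.072 and -0.048 m) and z of honeycomb in the frame of board between 0.013 and 0.023 m and angle between the y axis of honeycomb and the y axis of board, either way round below 0.2 rad and distance of bench_block from where it was at the start of the episode below 0.01 m and distance of each of flux_bottle, powder_jar, oil_can, amber_bottle from where it was at the start of the episode below 0.015 m and angle between each of flux_bottle, powder_jar, oil_can, amber_bottle's own z axis and vertical below 0.1 rad); the robot touches nothing.
It fails at once if a bottle or a block is dropped or thrown (moves faster than 0.5 m/s while the fingers do not hold it, as after a fall of 13 mm) ((linear speed of flux_bottle above 0.5 m/s and contact force between the fingers and flux_bottle below 0.05 N) or (linear speed of powder_jar above 0.5 m/s and contact force between the fingers and powder_jar below 0.05 N) or (linear speed of oil_can above 0.5 m/s and contact force between the fingers and oil_can below 0.05 N) or (linear speed of amber_bottle above 0.5 m/s and contact force between the fingers and amber_bottle below 0.05 N) or (linear speed of charcoal above 0.5 m/s and contact force between the fingers and charcoal below 0.05 N) or (linear speed of honeycomb above 0.5 m/s and contact force between the fingers and honeycomb below 0.05 N)).
It fails at once if a bottle tips by more than 35 degrees (angle between any of flux_bottle, powder_jar, oil_can, amber_bottle's own z axis and vertical above 0.6 rad).
It fails at once if the steel bench block is shifted by more than 20 mm (distance of bench_block from where it was at the start of the episode above 0.02 m).
It fails at once if a bottle in front of the bench block is lifted or pushed from its place by more than 30 mm ((distance of flux_bottle from where it was at the start of the episode above 0.03 m and horizontal distance between flux_bottle and bench_block below 0.08 m and height (world z) of flux_bottle below 0.1 m) or (distance of powder_jar from where it was at the start of the episode above 0.03 m and horizontal distance between powder_jar and bench_block below 0.08 m and height (world z) of powder_jar below 0.1 m) or (distance of oil_can from where it was at the start of the episode above 0.03 m and horizontal distance between oil_can and bench_block below 0.08 m and height (world z) of oil_can below 0.1 m) or (distance of amber_bottle from where it was at the start of the episode above 0.03 m and horizontal distance between amber_bottle and bench_block below 0.08 m and height (world z) of amber_bottle below 0.1 m)).
It also fails if it takes over 144 s, if anything falls off the work surface, if the arm or the gripper's body presses on something with over 40 N, if the wrist force passes 120 N, or if a joint passes its speed limit or range.

## Working session

There is one attempt and no reset: what is moved stays moved. The work goes in short steps, Python scripts to look and compute and a shell command to move; the robot and the scene stay as the last step left them, time stands still between calls to the robot, and variables do not carry over. Pictures are saved under pics/ and viewed, about 12 in all and at most 16, crops included, and the job is handed in when it is done.

```bash
mkdir -p pics; ls; cat > h.py <<'E'
import numpy as np, cv2, json
from scipy.spatial.transform import Rotation as R
from workcell import arm, optics, workorder, finder
def rot(q): return R.from_quat([q[1],q[2],q[3],q[0]])
def cloud(c):
    K=np.array(c["camera_matrix"]); z=c["z_map"]; v,u=np.mgrid[:480,:640]
    p=np.stack([(u-K[0,2])*z/K[0,0],-(v-K[1,2])*z/K[1,1],-z],-1)
    return p@rot(c["orientation"]).as_matrix().T+np.array(c["xyz"])
def snap(n,name=None):
    c=optics.capture(n)
    if name: cv2.imwrite(f"pics/{name}.png",c["color"][...,::-1])
    return c,cloud(c)
E
python3 - <<'E'
from h import *
s=arm.read_state(); print({k:np.round(v,3).tolist() for k,v in s.items()})
ims=[]
for n in("top","side"):
    c,P=snap(n,n+"0"); print(n,np.round(c["xyz"],3),np.round(rot(c["orientation"]).as_matrix(),2).tolist(),c["camera_matrix"][0][0], [k for k in c])
    for q in "board tray brick charcoal honeycomb bench_block flux_bottle powder_jar oil_can amber_bottle".split():
        for r in finder.silhouettes(n,q)[:2]:
            m=r["region"]&(c["z_map"]>0); p=P[m]
            if len(p)<5: continue
            t=p[:,2]; top=np.percentile(t,95); tp=p[t>top-.006]
            rect=cv2.minAreaRect((tp[:,:2]*1000).astype(np.float32))
            print(q,round(r["score"],2),np.round(r["at"]),m.sum(),"ztop",round(top,3),"rect",np.round(rect[0],1),np.round(rect[1],1),round(rect[2],1))
E
```

```text
pics
{'t': 0.0, 'joint_positions': [1.123, 0.291, -0.154, 1.127, -0.0, 1.431], 'joint_vel': [-0.001, 0.0, 0.0, 0.0, 0.0, -0.001], 'joint_efforts': [-0.001, -53.714, 33.137, 0.016, -0.0, -0.0], 'ee_pos': [0.159, 0.5, 0.231], 'ee_rot': [-0.0, 0.154, 0.988, -0.001], 'wrist_force': [-0.907, 0.085, -0.111], 'torque': [0.035, -0.028, 0.023], 'width': 0.085}
top [ 0.404 -0.011  1.052] [[0.03, 0.99, -0.16], [-1.0, 0.03, -0.01], [-0.01, 0.16, 0.99]] 601.5358935217222 ['color', 'z_map', 'camera_matrix', 'xyz', 'orientation']
board 0.57 [330. 193.] 6019 ztop 0.022 rect [651.2 -12.4] [140.2 269.6] 0.8
tray 0.58 [416. 306.] 12870 ztop 0.01 rect [ 453.8 -175.1] [149.3 253. ] 1.6
brick 0.71 [188. 295.] 6297 ztop 0.044 rect [458.  233.8] [190.1 109.8] 88.0
charcoal 0.98 [290. 172.] 1838 ztop 0.053 rect [664.8  48.4] [88.2 76.3] 89.3
charcoal 0.64 [189. 296.] 6005 ztop 0.043 rect [457.9 233.6] [189.6 109.8] 88.0
bench_block 0.93 [358. 174.] 1138 ztop 0.041 rect [669.6 -71.2] [77.7 59.3] 1.1
flux_bottle 0.76 [377. 206.] 713 ztop 0.132 rect [ 614.2 -102.4] [21.3 21.4] 44.1
powder_jar 0.62 [344. 205.] 7
[... 614 characters left out ...]
235. 225.] 2588 ztop 0.04 rect [458.4 226.8] [189.5 110.2] 87.8
charcoal 0.55 [358. 214.] 89 ztop 0.051 rect [660.  -10.2] [204.2  50.8] 61.5
charcoal 0.23 [381. 257.] 1261 ztop 0.128 rect [ 613.6 -107. ] [21.8 20.8] 82.8
honeycomb 0.56 [220. 207.] 571 ztop 0.056 rect [455.3 248. ] [78.3 52.2] 83.8
bench_block 0.57 [400. 256.] 585 ztop 0.038 rect [682.3 -95.5] [105.2  47.1] 48.9
flux_bottle 0.87 [378. 259.] 1299 ztop 0.128 rect [ 613.8 -108.5] [20.6 20.2] 6.8
powder_jar 0.72 [359. 236.] 1116 ztop 0.113 rect [615.5 -48.8] [43.3 41. ] 30.0
oil_can 0.58 [325. 216.] 803 ztop 0.115 rect [611.3  70.1] [19.9 19.3] 23.4
amber_bottle 0.58 [344. 224.] 939 ztop 0.121 rect [614.3  12.8] [25.8 25.3] 18.9
```

View pictures.

View pics/top0.png

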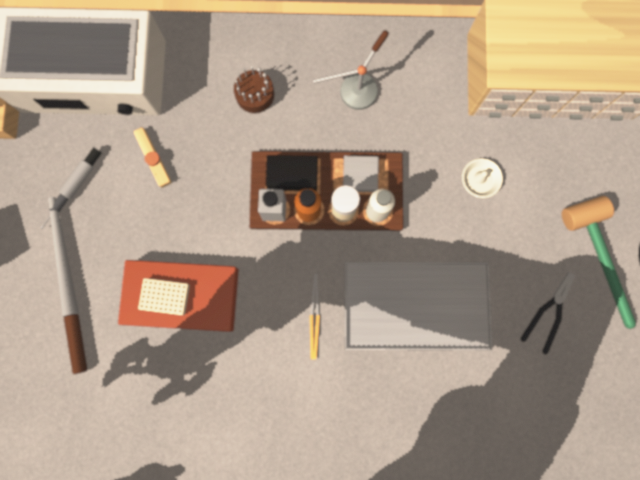

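View pics/side0.png

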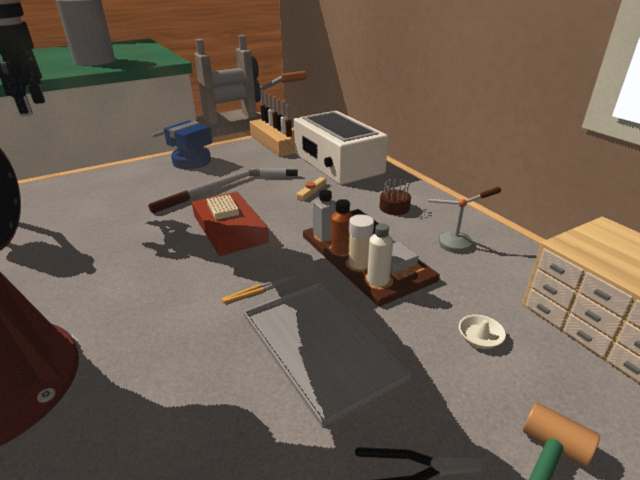

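The top view shows oil can (270,205), amber (308,206), jar (345,205) and flux (380,205). The charcoal (291,172) is behind the oil can and amber bottle, the bench block is at (361,172), the honeycomb is on the brick (163,297), and the tray is at (417,305). The side view agrees. Next I'll refine the poses from both cameras.

```bash
cat > meas.py <<'E'
from h import *
def rects(P,zones):
    for k,(x0,x1,y0,y1,z0,z1) in zones.items():
        m=(P[...,0]>x0)&(P[...,0]<x1)&(P[...,1]>y0)&(P[...,1]<y1)&(P[...,2]>z0)&(P[...,2]<z1)
        m=cv2.morphologyEx(m.astype(np.uint8),cv2.MORPH_OPEN,np.ones((2,2)))>0
        p=P[m]
        if len(p)<10: print(k,"few");continue
        r=cv2.minAreaRect((p[:,:2]*1000).astype(np.float32))
        print(k,len(p),"z",round(np.median(p[:,2]),4),"c",np.round(r[0],1),np.round(r[1],1),round(r[2],1))
E
python3 - <<'E'
from meas import *
Z=dict(brick=(.35,.56,.12,.35,.03,.065),honey=(.38,.53,.15,.32,.0505,.065),charcoal=(.635,.72,-.01,.11,.042,.056),bench=(.635,.72,-.12,-.03,.032,.046),
 can=(.58,.64,.045,.105,.09,.102),amberbody=(.58,.64,-.01,.045,.06,.098),ambercap=(.58,.64,-.01,.045,.108,.13),jar=(.58,.64,-.075,-.02,.107,.12),flux=(.58,.64,-.135,-.08,.12,.14),bench0=(.45,.55,0,.05,-.01,.01),trayfloor=(.41,.5,-.25,-.1,-.01,.0085),tray=(.36,.55,-.32,-.03,.006,.025))
for n in("top","side"):
    print(n); c,P=snap(n); rects(P,Z)
E
```

```text
top
brick 7394 z 0.041 c [453.8 161.9] [349.8 110.4] 88.0
honey 1435 z 0.0564 c [441.5 139.4] [307.5  52. ] 84.2
charcoal 1674 z 0.0502 c [555.2  40.8] [306.4  90.2] 2.7
bench 1140 z 0.038 c [556.6 -60.8] [ 65.1 313.5] 83.8
can 391 z 0.096 c [518.4  48.2] [253.   47.9] 16.8
amberbody 306 z 0.0914 c [612.6  13.3] [39. 49.] 23.4
ambercap 239 z 0.1219 c [612.9  15.5] [25.  25.2] 1.9
jar 581 z 0.1131 c [530.8 -23. ] [ 43.  250.5] 75.0
flux 172 z 0.1295 c [517.4 -56.1] [ 21.7 242.2] 63.3
bench0 1616 z 0.0006 c [475.7  21.7] [147.2  56.2] 4.0
trayfloor 4483 z 0.0031 c [ 452.6 -131.6] [ 91.3 242.5] 1.3
tray 840 z 0.0082 c [ 451.3 -157.7] [149.4 295. ] 1.6
side
brick 2369 z 0.0391 c [ 384.6 -137.6] [1014.3  151. ] 77.5
honey 422 z 0.0547 c [ 351.5 -162.3] [954.5  63. ] 75.4
charcoal 82 z 0.0495 c [ 466.4 -279.3] [856.3  53.5] 55.3
bench 426 z 0.0368 c [ 456.  -324.7] [773.2  50.4] 45.1
can 174 z 0.0944 c [ 411.9 -269.4] [811.8  41.9] 59.9
amberbody 378 z 0.0826 c [599.3  -9.2] [67.3 39.5] 55.3
ambercap 157 z 0.1176 c [677.2 101.6] [246.9  22.8] 55.1
jar 281 z 0.1118 c [ 435.4 -281.7] [816.1  41.2] 52.1
flux 131 z 0.1271 c [689.8 -34.5] [231.1  19.4] 44.6
bench0 718 z -0.0008 c [ 338.  -265.1] [746.7 105.5] 60.6
trayfloor 4025 z 0.0023 c [ 375.8 -370.4] [588.  135.8] 67.6
tray 1401 z 0.0092 c [ 403.5 -347.1] [635.5 224.2] 72.4
```

```bash
sed -i 's/np.ones((2,2)))>0/np.ones((3,3)))>0/' meas.py
cat >> meas.py <<'E'
Z=dict(brick=(.35,.56,.12,.35,.03,.065),honey=(.38,.53,.15,.32,.0505,.065),charcoal=(.63,.72,-.01,.11,.042,.056),bench=(.635,.72,-.12,-.03,.032,.046),
 can=(.58,.64,.045,.105,.09,.102),ambercap=(.58,.64,-.01,.045,.108,.13),jar=(.58,.64,-.075,-.02,.107,.12),flux=(.58,.64,-.135,-.08,.12,.14),tray=(.36,.55,-.32,-.03,.006,.025))
E
python3 - <<'E'
from meas import *
for n in("top","side"):
    print(n); c,P=snap(n); rects(P,Z)
E
```

```text
top
brick 7386 z 0.0411 c [458.1 233.9] [191.  110.1] 88.0
honey 1428 z 0.0566 c [454.4 252.7] [76.5 51.9] 84.2
charcoal 1671 z 0.0502 c [674.6  48.4] [88.5 59. ] 89.4
bench 1140 z 0.0382 c [678.4 -71.1] [61.5 59.6] 0.2
can 369 z 0.096 c [611.5  77.7] [39.7 40.3] 90.0
ambercap 232 z 0.1221 c [612.8  17.1] [25.4 25. ] 89.4
jar 576 z 0.1133 c [614.5 -43.4] [43.1 41.6] 1.3
flux 171 z 0.13 c [ 614.3 -102.6] [22.2 21.2] 88.1
tray 171 z 0.0112 c [ 475.4 -284.8] [168.7  72.3] 31.6
side
brick 2378 z 0.0391 c [458.7 228.7] [192.1 110.5] 87.8
honey 416 z 0.0548 c [455.  248.6] [79.4 51.6] 84.5
charcoal 67 z 0.049 c [691.   48.9] [25.7 75.5] 0.3
bench 425 z 0.037 c [679.2 -75.9] [61.8 60.5] 88.8
can 173 z 0.0946 c [611.7  72.7] [39.9 39.7] 87.3
ambercap 152 z 0.12 c [613.6  12.5] [26.7 24.4] 59.3
jar 277 z 0.1119 c [614.9 -48.4] [43.1 42.6] 1.4
flux 125 z 0.1281 c [ 614.8 -106.8] [23.3 20.4] 59.5
tray 955 z 0.0102 c [ 453.8 -177.9] [151.6 252. ] 1.3
```

```bash
python3 -m pendant '[{"linear":[0,0,0],"rot":[0,0,0.18]},{"linear":[0,0,0],"rot":[0,0,0.18]}]' 0 40
```

```text
t: 1.55
ee_pos: [0.1596, 0.5002, 0.2313]
ee_rot: [0.0, 0.333, 0.943, 0.0]
wrist_force: [-0.8, 0.3, 0.9]
width: 0.0854
```

```bash
python3 -m pendant '[{"linear":[0,0,0],"rot":[0,0,0.1784]},{"linear":[0,0,0],"rot":[0,0,0.1784]},{"linear":[0,0,0],"rot":[0,0,0.1784]},{"linear":[0,0,0],"rot":[0,0,0.1784]},{"linear":[0,0,0],"rot":[0,0,0.1784]},{"linear":[-0.042,0.045,0],"rot":[0,0,0]},{"linear":[-0.042,0.045,0],"rot":[0,0,0]},{"linear":[-0.042,0.045,0],"rot":[0,0,0]},{"linear":[-0.042,0.045,0],"rot":[0,0,0]},{"linear":[-0.042,0.045,0],"rot":[0,0,0]},{"linear":[-0.042,0.045,0],"rot":[0,0,0]},{"linear":[-0.042,0.045,0],"rot":[0,0,0]},{"linear":[-0.042,0.045,0],"rot":[0,0,0]},{"linear":[-0.042,0.045,0],"rot":[0,0,0]},{"linear":[-0.042,0.045,0],"rot":[0,0,0]}]' 0 40; python3 -c "
from h import *
print(np.round(rot(arm.read_state()['ee_rot']).as_matrix(),4))"
```

```text
t: 3.42
ee_pos: [0.6028, 0.0616, 0.2325]
ee_rot: [0.0, 0.716, 0.698, 0.003]
wrist_force: [0.5, 1.5, 0.1]
width: 0.0855
[[ 0.0265  0.9996  0.0051]
 [ 0.9996 -0.0265  0.004 ]
 [ 0.0041  0.005  -1.    ]]
```

```bash
cat > togo.py <<'E'
import sys
from h import *
x,y,z,yaw=map(float,sys.argv[1:5]); s=arm.read_state()
A=rot(s["ee_rot"]); c,d=np.cos(np.radians(yaw)),np.sin(np.radians(yaw))
T=R.from_matrix(np.array([[-d,c,0],[c,d,0],[0,0,-1.]]))   # tool y at yaw from world x
dr=(A.inv()*T).as_rotvec(); print("now",np.round(s["ee_pos"],4),"w",round(float(s["width"]),4),"t",s["t"],"rot",np.round(dr,4),"lin(now axes)",np.round(A.inv().apply(np.array([x,y,z])-s["ee_pos"]),4),"lin(after rot)",np.round(T.inv().apply(np.array([x,y,z])-s["ee_pos"]),4))
E
python3 togo.py .6115 .075 .062 0
```

```text
now [0.6028 0.0616 0.2325] w 0.0855 t 3.425 rot [ 0.005  -0.0041 -0.0265] lin(now axes) [0.013  0.0075 0.1706] lin(after rot) [0.0134 0.0087 0.1705]
```

```bash
python3 -m pendant '[{"linear":[0.013,0.008,0],"rot":[0.005,-0.004,-0.0265]},{"linear":[0,0,0.03],"rot":[0,0,0]},{"linear":[0,0,0.03],"rot":[0,0,0]},{"linear":[0,0,0.03],"rot":[0,0,0]}]' 0 40; python3 togo.py .6115 .075 .062 0; python3 -c "
from h import *
snap('side','s1')"
```

```text
t: 3.92
ee_pos: [0.6168, 0.0695, 0.1412]
ee_rot: [0.002, 0.709, 0.705, 0.002]
wrist_force: [-0.7, 0.1, -1.1]
width: 0.0854
now [0.6168 0.0695 0.1412] w 0.0854 t 3.925 rot [ 0.0052  0.0006 -0.0061] lin(now axes) [ 0.0055 -0.0058  0.0791] lin(after rot) [ 0.0055 -0.0053  0.0792]
```

View pics/s1.png

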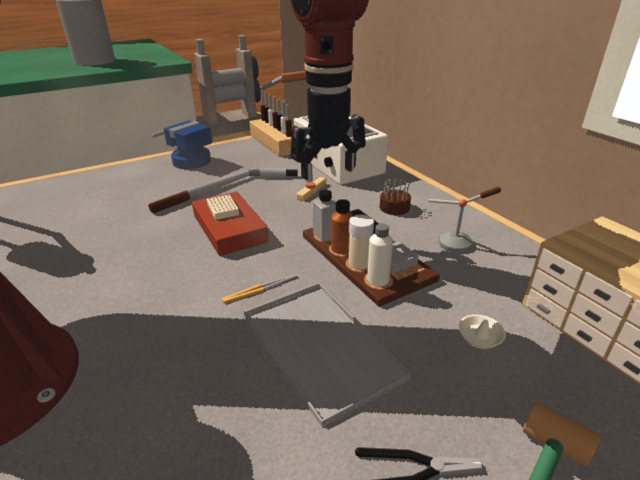

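The open gripper hangs over the oil can (fingers about (305,165) and (355,150)). I'll use the fingers to settle the y offset between the two cameras.

```bash
python3 -m pendant '[{"linear":[0.0055,-0.0055,0],"rot":[0.005,0,-0.006]},{"linear":[0,0,0],"rot":[0,0,0]}]' 0 40; python3 togo.py .6115 .075 .062 0; python3 - <<'E'
from meas import *
s=arm.read_state(); e=s['ee_pos']; print(e)
for n in("top","side"):
    c,P=snap(n); print(n); rects(P,dict(f1=(e[0]-.075,e[0]-.02,.03,.12,e[2]+.01,e[2]+.04),f2=(e[0]+.02,e[0]+.075,.03,.12,e[2]+.01,e[2]+.04),lo=(e[0]-.075,e[0]-.02,.03,.12,e[2]-.005,e[2]+.02)))
E
```

```text
t: 4.22
ee_pos: [0.6085, 0.0755, 0.1376]
ee_rot: [-0.002, 0.707, 0.707, -0.003]
wrist_force: [-0.1, -0.7, 0.5]
width: 0.0853
now [0.6085 0.0755 0.1376] w 0.0853 t 4.225 rot [-0.0067  0.0005  0.0004] lin(now axes) [-0.0004  0.0035  0.0756] lin(after rot) [-0.0005  0.003   0.0756]
[0.60853847 0.07546648 0.13761545]
top
f1 few
f2 few
lo few
side
f1 121 z 0.1651 c [557.8  70.5] [11.2 23.2] 35.3
f2 132 z 0.1641 c [654.   72.2] [16.3 22. ] 38.5
lo few
```

```bash
python3 -m pendant '[{"linear":[0,0.003,0.02],"rot":[-0.006,0,0]},{"linear":[0,0,0.02],"rot":[0,0,0]},{"linear":[0,0,0.018],"rot":[0,0,0]},{"linear":[0,0,0.016],"rot":[0,0,0]},{"linear":[0,0,0],"rot":[0,0,0]}]' 0 40; python3 togo.py .6115 .075 .062 0
```

```text
t: 4.95
ee_pos: [0.6168, 0.0751, 0.0674]
ee_rot: [0.004, 0.707, 0.707, 0.004]
wrist_force: [0.1, -0.6, 0.5]
width: 0.0852
now [0.6168 0.0751 0.0674] w 0.0852 t 4.95 rot [0.0109 0.0008 0.0001] lin(now axes) [-0.0001 -0.0054  0.0054] lin(after rot) [-0.0001 -0.0053  0.0054]
```

```bash
python3 -m pendant '[{"linear":[0,-0.0053,0.005],"rot":[0.01,0,0]},{"linear":[0,0,0],"rot":[0,0,0]},{"linear":[0,0,0],"rot":[0,0,0]}]' 0 40; python3 togo.py .6115 .075 .062 0;  python3 -m pendant '[{"linear":[0,0,0],"rot":[0,0,0]}]'; python3 togo.py .6115 .075 .062 0
```

```text
t: 5.32
ee_pos: [0.6124, 0.075, 0.0639]
ee_rot: [0.001, 0.707, 0.707, 0.001]
wrist_force: [-0.6, 1.1, -0.3]
width: 0.0855
now [0.6124 0.075  0.0639] w 0.0855 t 5.325 rot [0.0028 0.0009 0.0001] lin(now axes) [-0.     -0.001   0.0019] lin(after rot) [-0.     -0.0009  0.0019]
t: 5.45
ee_pos: [0.6127, 0.0751, 0.0642]
ee_rot: [0.001, 0.707, 0.707, 0.001]
wrist_force: [-0.4, -0.7, 0.3]
width: 0.0855
now [0.6127 0.0751 0.0642] w 0.0855 t 5.45 rot [0.0033 0.0009 0.0001] lin(now axes) [-0.0001 -0.0012  0.0022] lin(after rot) [-0.0001 -0.0012  0.0022]
```

```bash
python3 -m pendant '[{"linear":[0,-0.001,0],"rot":[0.003,0,0]},{"linear":[0,0,0],"rot":[0,0,0]},{"linear":[0,0,0],"rot":[0,0,0]},{"linear":[0,0,0],"rot":[0,0,0]},{"linear":[0,0,0],"rot":[0,0,0]},{"linear":[0,0,0],"rot":[0,0,0]},{"linear":[0,0,0],"rot":[0,0,0]},{"linear":[0,0,0],"rot":[0,0,0]}]' 255 40; python3 togo.py .6115 .075 .114 0
```

```text
t: 6.45
ee_pos: [0.6121, 0.0751, 0.0647]
ee_rot: [0.001, 0.707, 0.707, 0.0]
wrist_force: [0.7, -0.5, 1.0]
width: 0.0397
now [0.6121 0.0751 0.0647] w 0.0397 t 6.45 rot [0.0011 0.0009 0.0001] lin(now axes) [-0.0001 -0.0005 -0.0493] lin(after rot) [-0.0001 -0.0006 -0.0493]
```

```bash
python3 -m pendant '[{"linear":[0,0,-0.02],"rot":[0,0,0]},{"linear":[0,0,-0.03],"rot":[0,0,0]},{"linear":[0,-0.02,-0.01],"rot":[0,0,0]},{"linear":[0,-0.03,0],"rot":[0,0,0]},{"linear":[0,-0.03,0],"rot":[0,0,0]},{"linear":[-0.01,-0.03,0],"rot":[0,0,0]},{"linear":[-0.03,-0.02,0],"rot":[0,0,0]},{"linear":[-0.04,-0.015,0],"rot":[0,0,0]},{"linear":[-0.04,-0.01,0],"rot":[0,0,0]},{"linear":[-0.04,0,0],"rot":[0,0,0]},{"linear":[-0.03,0,0],"rot":[0,0,0]},{"linear":[-0.025,0,0],"rot":[0,0,0]},{"linear":[-0.01,0,0],"rot":[0,0,0]},{"linear":[0,0,0],"rot":[0,0,0]},{"linear":[0,0,0],"rot":[0,0,0]}]'; python3 togo.py .454 -.155 .0515 0
```

```text
t: 8.32
ee_pos: [0.4494, -0.1544, 0.1247]
ee_rot: [-0.001, 0.706, 0.708, -0.001]
wrist_force: [-0.5, 0.6, -1.3]
width: 0.0394
now [ 0.4494 -0.1544  0.1247] w 0.0394 t 8.325 rot [-0.0027 -0.0005  0.002 ] lin(now axes) [-0.0007  0.0048  0.0732] lin(after rot) [-0.0006  0.0046  0.0732]
```

```bash
python3 -m pendant '[{"linear":[0,0.004,0.02],"rot":[-0.003,0,0.002]},{"linear":[0,0,0.02],"rot":[0,0,0]},{"linear":[0,0,0.014],"rot":[0,0,0]},{"linear":[0,0,0.006],"rot":[0,0,0]},{"linear":[0,0,0],"rot":[0,0,0]},{"linear":[0,0,0],"rot":[0,0,0]}]'; python3 togo.py .454 -.155 .0497 0
```

```text
t: 9.07
ee_pos: [0.4544, -0.1509, 0.064]
ee_rot: [0.0, 0.705, 0.709, 0.001]
wrist_force: [-0.6, -0.8, -0.7]
width: 0.0398
now [ 0.4544 -0.1509  0.064 ] w 0.0398 t 9.075 rot [ 0.0017 -0.0006  0.0048] lin(now axes) [-0.0041 -0.0005  0.0143] lin(after rot) [-0.0041 -0.0004  0.0143]
```

```bash
python3 -m pendant '[{"linear":[-0.004,0,0.007],"rot":[0.001,0,0.005]},{"linear":[0,0,0.004],"rot":[0,0,0]},{"linear":[0,0,0.002],"rot":[0,0,0]},{"linear":[0,0,0.001],"rot":[0,0,0]},{"linear":[0,0,0],"rot":[0,0,0]},{"linear":[0,0,0],"rot":[0,0,0]}]'; python3 togo.py .454 -.155 .0497 0
```

```text
t: 9.82
ee_pos: [0.4551, -0.1557, 0.0498]
ee_rot: [0.001, 0.707, 0.707, 0.001]
wrist_force: [0.2, -0.3, -1.0]
width: 0.0394
now [ 0.4551 -0.1557  0.0498] w 0.0394 t 9.825 rot [ 0.0021  0.0001 -0.0011] lin(now axes) [ 0.0007 -0.0011  0.0001] lin(after rot) [ 0.0007 -0.0011  0.0001]
```

```bash
python3 -m pendant '[{"linear":[0,0,0.001],"rot":[0.002,0,0]},{"linear":[0,0,0.001],"rot":[0,0,0]},{"linear":[0,0,0],"rot":[0,0,0]}]'; python3 togo.py .454 -.155 .0497 0
```

```text
t: 10.2
ee_pos: [0.4554, -0.1557, 0.0499]
ee_rot: [0.001, 0.707, 0.707, 0.0]
wrist_force: [-0.0, 0.3, -1.6]
width: 0.0395
now [ 0.4554 -0.1557  0.0499] w 0.0395 t 10.2 rot [ 0.001   0.0009 -0.0008] lin(now axes) [ 0.0007 -0.0014  0.0002] lin(after rot) [ 0.0007 -0.0014  0.0002]
```

```bash
python3 -m pendant '[{"linear":[0,0,0.003],"rot":[0,0,0]},{"linear":[0,0,0],"rot":[0,0,0]}]'; python3 togo.py .454 -.155 .0497 0
```

```text
t: 10.45
ee_pos: [0.4565, -0.1561, 0.05]
ee_rot: [0.002, 0.707, 0.707, 0.0]
wrist_force: [-0.0, 0.2, -1.6]
width: 0.0392
now [ 0.4565 -0.1561  0.05  ] w 0.0392 t 10.45 rot [ 0.0037  0.0024 -0.0006] lin(now axes) [ 0.0011 -0.0025  0.0002] lin(after rot) [ 0.0011 -0.0025  0.0003]
```

```bash
python3 -m pendant '[{"linear":[0,0,0],"rot":[0,0,0]},{"linear":[0,0,0],"rot":[0,0,0]},{"linear":[0,0,0],"rot":[0,0,0]},{"linear":[0,0,-0.02],"rot":[0,0,0]},{"linear":[0,0,-0.03],"rot":[0,0,0]},{"linear":[0,0,-0.04],"rot":[0,0,0]},{"linear":[0,0,-0.04],"rot":[0,0,0]},{"linear":[0.03,0.03,0],"rot":[0,0,0]},{"linear":[0.04,0.04,0],"rot":[0,0,0]},{"linear":[0.04,0.04,0],"rot":[0,0,0]},{"linear":[0.04,0.04,0],"rot":[0,0,0]},{"linear":[0.01,0.01,0],"rot":[0,0,0]},{"linear":[0,0,0],"rot":[0,0,0]},{"linear":[0,0,0],"rot":[0,0,0]}]' 0 40; python3 togo.py .613 .015 .061 0; python3 - <<'E'
from meas import *
for n in("top","side"):
    c,P=snap(n,n+"2"); print(n); rects(P,dict(can=(.42,.5,-.19,-.11,.065,.09),canlow=(.42,.5,-.19,-.11,.015,.09),ambercap=Z["ambercap"]))
E
```

```text
t: 12.2
ee_pos: [0.6196, 0.0072, 0.1814]
ee_rot: [0.001, 0.709, 0.706, -0.001]
wrist_force: [0.6, -0.5, 0.4]
width: 0.0852
now [0.6196 0.0072 0.1814] w 0.0852 t 12.2 rot [ 0.0005  0.0021 -0.0044] lin(now axes) [ 0.0081 -0.0067  0.1204] lin(after rot) [ 0.0078 -0.0066  0.1204]
top
can 435 z 0.0806 c [ 456.  -153.3] [40.  40.5] 1.4
canlow 540 z 0.0801 c [ 456.1 -153.2] [40.  40.6] 1.2
ambercap few
side
can 549 z 0.0791 c [ 456.  -159.1] [40.  40.2] 0.7
canlow 1365 z 0.0575 c [ 456.  -159.3] [41.  40.9] 1.6
ambercap 154 z 0.1197 c [613.7  12.4] [28.4 24.9] 53.8
```

```bash
python3 -m pendant '[{"linear":[0.008,-0.0066,0],"rot":[0,0.002,-0.004]},{"linear":[0,0,0],"rot":[0,0,0]},{"linear":[0,0,0.03],"rot":[0,0,0]},{"linear":[0,0,0.03],"rot":[0,0,0]},{"linear":[0,0,0.012],"rot":[0,0,0]},{"linear":[0,0,0],"rot":[0,0,0]},{"linear":[0,0,0],"rot":[0,0,0]}]'; python3 togo.py .613 .015 .063 0
```

```text
t: 13.18
ee_pos: [0.6129, 0.0133, 0.1113]
ee_rot: [0.002, 0.708, 0.706, 0.002]
wrist_force: [1.0, 0.0, 1.3]
width: 0.0852
now [0.6129 0.0133 0.1113] w 0.0852 t 13.175 rot [ 0.0054  0.0007 -0.0037] lin(now axes) [ 0.0017 -0.0002  0.0483] lin(after rot) [0.0017 0.0001 0.0483]
```

```bash
python3 -m pendant '[{"linear":[0.0015,0,0.02],"rot":[0.005,0,-0.003]},{"linear":[0,0,0.02],"rot":[0,0,0]},{"linear":[0,0,0.007],"rot":[0,0,0]},{"linear":[0,0,0],"rot":[0,0,0]},{"linear":[0,0,0],"rot":[0,0,0]}]'; python3 togo.py .613 .015 .063 0
```

```text
t: 13.8
ee_pos: [0.6145, 0.015, 0.0632]
ee_rot: [0.001, 0.707, 0.707, 0.001]
wrist_force: [0.9, 0.8, 0.5]
width: 0.0855
now [0.6145 0.015  0.0632] w 0.0855 t 13.8 rot [ 0.0029  0.0009 -0.    ] lin(now axes) [ 0.     -0.0015  0.0002] lin(after rot) [ 0.     -0.0015  0.0002]
```

```bash
python3 -m pendant '[{"linear":[0,-0.0015,0],"rot":[0.003,0,0]},{"linear":[0,0,0],"rot":[0,0,0]},{"linear":[0,0,0],"rot":[0,0,0]},{"linear":[0,0,0],"rot":[0,0,0]},{"linear":[0,0,0],"rot":[0,0,0]},{"linear":[0,0,0],"rot":[0,0,0]},{"linear":[0,0,0],"rot":[0,0,0]}]' 255 50; python3 togo.py .613 .015 .063 0; python3 -m pendant '[{"linear":[0,0,-0.02],"rot":[0,0,0]},{"linear":[0,0,-0.03],"rot":[0,0,0]},{"linear":[0,-0.02,-0.01],"rot":[0,0,0]},{"linear":[0,-0.03,0],"rot":[0,0,0]},{"linear":[0,-0.03,0],"rot":[0,0,0]},{"linear":[-0.01,-0.03,0],"rot":[0,0,0]},{"linear":[-0.03,-0.02,0],"rot":[0,0,0]},{"linear":[-0.03,-0.015,0],"rot":[0,0,0]},{"linear":[-0.02,-0.01,0],"rot":[0,0,0]},{"linear":[-0.01,0,0],"rot":[0,0,0]},{"linear":[0,0,0],"rot":[0,0,0]},{"linear":[0,0,0],"rot":[0,0,0]}]'; python3 togo.py .454 -.085 .050 0
```

```text
t: 14.68
ee_pos: [0.6139, 0.0149, 0.0647]
ee_rot: [0.001, 0.707, 0.707, 0.0]
wrist_force: [0.4, 0.3, -0.6]
width: 0.0424
now [0.6139 0.0149 0.0647] w 0.0424 t 14.675 rot [ 0.0021  0.0011 -0.0001] lin(now axes) [ 0.0001 -0.0009  0.0017] lin(after rot) [ 0.0001 -0.0009  0.0017]
t: 16.18
ee_pos: [0.4526, -0.0862, 0.1246]
ee_rot: [-0.0, 0.707, 0.708, -0.001]
wrist_force: [0.6, 0.5, -2.4]
width: 0.0424
now [ 0.4526 -0.0862  0.1246] w 0.0424 t 16.175 rot [-0.0015  0.0001  0.0013] lin(now axes) [0.0012 0.0016 0.0746] lin(after rot) [0.0012 0.0014 0.0746]
```

```bash
python3 -m pendant '[{"linear":[0.001,0.001,0.025],"rot":[0,0,0.001]},{"linear":[0,0,0.025],"rot":[0,0,0]},{"linear":[0,0,0.012],"rot":[0,0,0]},{"linear":[0,0,0.005],"rot":[0,0,0]},{"linear":[0,0,0],"rot":[0,0,0]},{"linear":[0,0,0],"rot":[0,0,0]}]'; python3 togo.py .454 -.085 .0497 0
```

```text
t: 16.92
ee_pos: [0.4564, -0.083, 0.057]
ee_rot: [0.001, 0.706, 0.709, 0.0]
wrist_force: [-0.4, 0.4, -2.6]
width: 0.0424
now [ 0.4564 -0.083   0.057 ] w 0.0424 t 16.925 rot [0.0016 0.0003 0.0043] lin(now axes) [-0.002  -0.0024  0.0073] lin(after rot) [-0.002  -0.0024  0.0073]
```

```bash
python3 -m pendant '[{"linear":[-0.002,-0.001,0.004],"rot":[0,0,0.004]},{"linear":[0,0,0.003],"rot":[0,0,0]},{"linear":[0,0,0.002],"rot":[0,0,0]},{"linear":[0,0,0.002],"rot":[0,0,0]},{"linear":[0,0,0],"rot":[0,0,0]}]'; python3 togo.py .454 -.085 .0497 0
```

```text
t: 17.55
ee_pos: [0.4565, -0.0856, 0.05]
ee_rot: [0.002, 0.707, 0.707, 0.001]
wrist_force: [-0.0, -0.3, -2.8]
width: 0.042
now [ 0.4565 -0.0856  0.05  ] w 0.042 t 17.55 rot [ 0.0052  0.0017 -0.0001] lin(now axes) [ 0.0006 -0.0025  0.0003] lin(after rot) [ 0.0006 -0.0025  0.0003]
```

```bash
python3 -m pendant '[{"linear":[0,0,0],"rot":[0,0,0]},{"linear":[0,0,0],"rot":[0,0,0]},{"linear":[0,0,0],"rot":[0,0,0]},{"linear":[0,0,-0.02],"rot":[0,0,0]},{"linear":[0,0,-0.03],"rot":[0,0,0]},{"linear":[0,0,-0.03],"rot":[0,0,0]},{"linear":[0,0,-0.03],"rot":[0,0,0]},{"linear":[0.03,0,0],"rot":[0,0,0]},{"linear":[0.04,0.02,0],"rot":[0,0,0]},{"linear":[0.03,0.04,0],"rot":[0,0,0]},{"linear":[0.02,0.05,0],"rot":[0,0,0]},{"linear":[0.01,0.05,0],"rot":[0,0,0]},{"linear":[0,0.04,0],"rot":[0,0,0]},{"linear":[0,0.015,0],"rot":[0,0,0]},{"linear":[0,0,0],"rot":[0,0,0]},{"linear":[0,0,0],"rot":[0,0,0]}]' 0 40; python3 togo.py .6745 .046 .016 -.5;  python3 - <<'E'
from meas import *
for n in("top","side"):
    c,P=snap(n,n+"3"); print(n); rects(P,dict(can=(.42,.5,-.19,-.12,.065,.09),amber=(.42,.5,-.12,-.05,.09,.12),ch=(.63,.72,-.02,.11,.042,.056)))
E
```

```text
t: 19.55
ee_pos: [0.6769, 0.0486, 0.1612]
ee_rot: [0.002, 0.708, 0.707, 0.001]
wrist_force: [-0.2, 0.2, 0.1]
width: 0.0853
now [0.6769 0.0486 0.1612] w 0.0853 t 19.55 rot [0.0034 0.0016 0.0071] lin(now axes) [-0.0023 -0.0029  0.1452] lin(after rot) [-0.0026 -0.0023  0.1452]
top
can 438 z 0.0808 c [ 456.4 -153.6] [40. 40.] 89.6
amber 237 z 0.1069 c [456.4 -82.8] [25.  25.1] 0.5
ch few
side
can 558 z 0.0791 c [ 456.  -158.3] [40.1 40.9] 0.0
amber 251 z 0.1048 c [457.1 -88.3] [25.2 26.8] 3.3
ch 201 z 0.0488 c [675.4  50.3] [56.6 78.9] 2.0
```

View pics/side3.png

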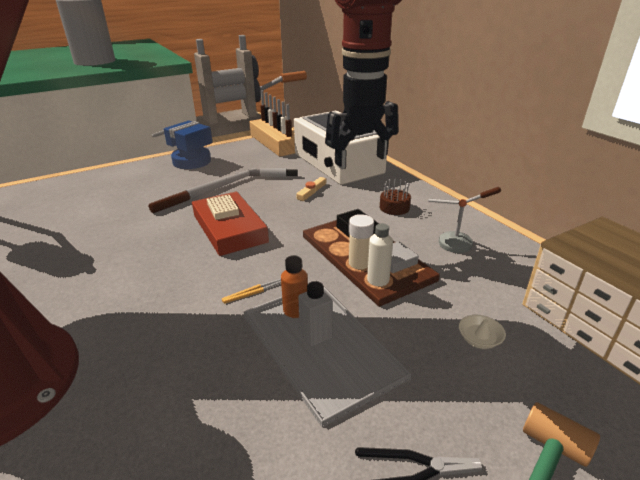

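The amber bottle (293,290) and can (317,310) stand upright on the tray, and the gripper is over the charcoal. Next I descend.

```bash
python3 -m pendant '[{"linear":[-0.0025,-0.0025,0.03],"rot":[0.003,0.001,0.007]},{"linear":[0,0,0.03],"rot":[0,0,0]},{"linear":[0,0,0.02],"rot":[0,0,0]},{"linear":[0,0,0],"rot":[0,0,0]},{"linear":[0,0,0],"rot":[0,0,0]}]'; python3 togo.py .6748 .046 .018 -.5
```

```text
t: 20.27
ee_pos: [0.673, 0.0455, 0.0833]
ee_rot: [0.002, 0.71, 0.704, 0.001]
wrist_force: [-0.5, -0.2, 1.4]
width: 0.0852
now [0.673  0.0455 0.0833] w 0.0852 t 20.275 rot [ 0.0042  0.0008 -0.0007] lin(now axes) [0.0006 0.0015 0.0653] lin(after rot) [0.0005 0.0018 0.0653]
```

```bash
python3 -m pendant '[{"linear":[0,0.0015,0.02],"rot":[0.003,0,0]},{"linear":[0,0,0.02],"rot":[0,0,0]},{"linear":[0,0,0.016],"rot":[0,0,0]},{"linear":[0,0,0.006],"rot":[0,0,0]},{"linear":[0,0,0],"rot":[0,0,0]},{"linear":[0,0,0],"rot":[0,0,0]}]'; python3 togo.py .6748 .046 .018 -.5
```

```text
t: 21.02
ee_pos: [0.6765, 0.0454, 0.0198]
ee_rot: [0.002, 0.71, 0.704, 0.001]
wrist_force: [0.5, 0.4, 0.1]
width: 0.0851
now [0.6765 0.0454 0.0198] w 0.0851 t 21.025 rot [ 0.0046  0.0009 -0.0006] lin(now axes) [ 0.0006 -0.0017  0.0018] lin(after rot) [ 0.0006 -0.0017  0.0018]
```

```bash
python3 -m pendant '[{"linear":[0,-0.0017,0.001],"rot":[0.004,0,0]},{"linear":[0,0,0],"rot":[0,0,0]},{"linear":[0,0,0],"rot":[0,0,0]},{"linear":[0,0,0],"rot":[0,0,0]},{"linear":[0,0,0],"rot":[0,0,0]},{"linear":[0,0,0],"rot":[0,0,0]}]' 255 45; python3 togo.py .6748 .046 .018 -.5
```

```text
t: 21.78
ee_pos: [0.6754, 0.0454, 0.0202]
ee_rot: [0.001, 0.71, 0.704, 0.0]
wrist_force: [0.2, 0.5, -0.9]
width: 0.0562
now [0.6754 0.0454 0.0202] w 0.0562 t 21.775 rot [ 0.0022  0.0009 -0.0006] lin(now axes) [ 0.0006 -0.0007  0.0022] lin(after rot) [ 0.0006 -0.0007  0.0022]
```

```bash
python3 -m pendant '[{"linear":[0,0,-0.02],"rot":[0,0,0]},{"linear":[0,0,-0.035],"rot":[0,0,0]},{"linear":[0,0,-0.035],"rot":[0,0,0]},{"linear":[0,0,-0.035],"rot":[0,0,0]},{"linear":[0,-0.03,-0.01],"rot":[0,0,0]},{"linear":[0,-0.04,0],"rot":[0,0,0]},{"linear":[-0.01,-0.04,0],"rot":[0,0,0]},{"linear":[-0.03,-0.03,0],"rot":[0,0,0]},{"linear":[-0.04,-0.03,0],"rot":[0,0,0]},{"linear":[-0.04,-0.02,0],"rot":[0,0,0]},{"linear":[-0.04,-0.015,0],"rot":[0,0,0]},{"linear":[-0.04,0,0],"rot":[0,0,0]},{"linear":[-0.04,0,0],"rot":[0,0,0]},{"linear":[-0.03,0,0],"rot":[0,0,0]},{"linear":[-0.01,0,0],"rot":[0,0,0]},{"linear":[0,0,0],"rot":[0,0,0]},{"linear":[0,0,0],"rot":[0,0,0]}]'; python3 togo.py .454 -.25 .006 0
```

```text
t: 23.9
ee_pos: [0.4607, -0.2388, 0.1596]
ee_rot: [0.002, 0.71, 0.704, 0.001]
wrist_force: [0.3, 0.5, -0.1]
width: 0.0561
now [ 0.4607 -0.2388  0.1596] w 0.0561 t 23.9 rot [ 0.0049  0.0013 -0.0074] lin(now axes) [-0.0111 -0.0074  0.1536] lin(after rot) [-0.0112 -0.0067  0.1536]
```

```bash
python3 -m pendant '[{"linear":[-0.011,-0.007,0.01],"rot":[0.004,0.001,-0.007]},{"linear":[0,0,0.03],"rot":[0,0,0]},{"linear":[0,0,0.03],"rot":[0,0,0]},{"linear":[0,0,0.03],"rot":[0,0,0]},{"linear":[0,0,0.02],"rot":[0,0,0]},{"linear":[0,0,0.01],"rot":[0,0,0]},{"linear":[0,0,0],"rot":[0,0,0]},{"linear":[0,0,0],"rot":[0,0,0]}]'; python3 togo.py .454 -.25 .0055 0
```

```text
t: 24.9
ee_pos: [0.4517, -0.2486, 0.0241]
ee_rot: [-0.0, 0.705, 0.71, -0.0]
wrist_force: [-0.8, 0.2, 0.1]
width: 0.0564
now [ 0.4517 -0.2486  0.0241] w 0.0564 t 24.9 rot [-0.0007  0.0003  0.0071] lin(now axes) [-0.0015  0.0023  0.0186] lin(after rot) [-0.0014  0.0023  0.0186]
```

```bash
python3 -m pendant '[{"linear":[-0.001,0.002,0.01],"rot":[0,0,0.005]},{"linear":[0,0,0.005],"rot":[0,0,0]},{"linear":[0,0,0.003],"rot":[0,0,0]},{"linear":[0,0,0.002],"rot":[0,0,0]},{"linear":[0,0,0],"rot":[0,0,0]}]'; python3 togo.py .454 -.25 .0055 0
```

```text
t: 25.52
ee_pos: [0.4549, -0.2504, 0.005]
ee_rot: [0.001, 0.706, 0.708, -0.0]
wrist_force: [-0.6, 0.1, -0.3]
width: 0.0562
now [ 0.4549 -0.2504  0.005 ] w 0.0562 t 25.525 rot [0.0017 0.0023 0.0019] lin(now axes) [ 0.0005 -0.0009 -0.0005] lin(after rot) [ 0.0004 -0.0009 -0.0005]
```

```bash
python3 -m pendant '[{"linear":[0,0,0],"rot":[0,0,0]},{"linear":[0,0,0],"rot":[0,0,0]},{"linear":[0,0,0],"rot":[0,0,0]},{"linear":[0,0,-0.03],"rot":[0,0,0]},{"linear":[0,0,-0.045],"rot":[0,0,0]},{"linear":[0,0,-0.045],"rot":[0,0,0]},{"linear":[0,0,-0.045],"rot":[0,0,0]},{"linear":[0.03,0,0],"rot":[0,0,0]},{"linear":[0.055,0,0],"rot":[0,0,0]},{"linear":[0.055,0,0],"rot":[0,0,0]},{"linear":[0.055,0,0],"rot":[0,0,0]},{"linear":[0.055,0,0],"rot":[0,0,0]},{"linear":[0.055,0,0],"rot":[0,0,0]},{"linear":[0.055,0,0],"rot":[0,0,0]},{"linear":[0.055,0,0],"rot":[0,0,0]},{"linear":[0.04,0,0],"rot":[0,0,0]},{"linear":[0.025,0,0],"rot":[0,0,0]},{"linear":[0,0,0],"rot":[0,0,0.1]},{"linear":[0,0,0],"rot":[0,0,0]},{"linear":[0,0,0],"rot":[0,0,0]}]' 0 40; python3 togo.py .4547 .2505 .040 -5.7;  python3 - <<'E'
from meas import *
for n in("top","side"):
    c,P=snap(n,n+"4"); print(n); rects(P,dict(can=(.42,.5,-.19,-.12,.065,.09),amber=(.42,.5,-.12,-.05,.09,.12),ch=(.4,.52,-.31,-.19,.028,.042),honey=Z['honey'],brick=Z['brick'],jar=Z['jar'],flux=Z['flux'],bench=Z['bench'],board=(.56,.73,-.18,.14,.01,.025)))
E
```

```text
t: 28.02
ee_pos: [0.4554, 0.2446, 0.1745]
ee_rot: [0.004, 0.741, 0.671, 0.002]
wrist_force: [-0.2, -0.1, 0.4]
width: 0.0853
now [0.4554 0.2446 0.1745] w 0.0853 t 28.025 rot [0.0085 0.0023 0.0006] lin(now axes) [ 0.0061 -0.0024  0.1345] lin(after rot) [ 0.0058 -0.0013  0.1345]
top
can 441 z 0.0806 c [ 456.3 -153.6] [40.1 39.9] 0.2
amber 238 z 0.107 c [456.4 -82.9] [25.1 25.5] 1.6
ch 1813 z 0.035 c [ 455.2 -247.4] [57.1 89.5] 0.9
honey 1380 z 0.0566 c [454.3 252.2] [75.2 51.9] 84.2
brick 5965 z 0.0411 c [457.5 217.5] [158.  110.1] 87.9
jar 570 z 0.1133 c [614.3 -43.4] [41.8 41.6] 1.2
flux 173 z 0.1298 c [ 614.5 -102.4] [21.4 21.9] 44.4
bench 1136 z 0.0382 c [678.5 -71.2] [61.6 59.5] 0.8
board 9189 z 0.0185 c [651.8 -12.8] [142. 271.] 1.0
side
can 551 z 0.0792 c [ 455.9 -158.2] [39.4 41.2] 0.8
amber 251 z 0.1045 c [457.1 -88.2] [25.8 26.2] 32.2
ch 2079 z 0.0342 c [ 454.6 -251.5] [57.3 90.1] 1.3
honey 418 z 0.0549 c [455.6 248.7] [77.  52.2] 83.8
brick 2372 z 0.0391 c [458.6 229.6] [197.5 109.9] 87.9
jar 278 z 0.1117 c [615.2 -48. ] [44.6 41.1] 57.7
flux 119 z 0.1285 c [ 614.  -107.5] [21.2 20.5] 83.2
bench 422 z 0.0369 c [679.4 -76.6] [59.8 61.5] 89.7
board 3222 z 0.0171 c [651.4 -17.5] [141.6 271. ] 0.6
```

View pics/top4.png

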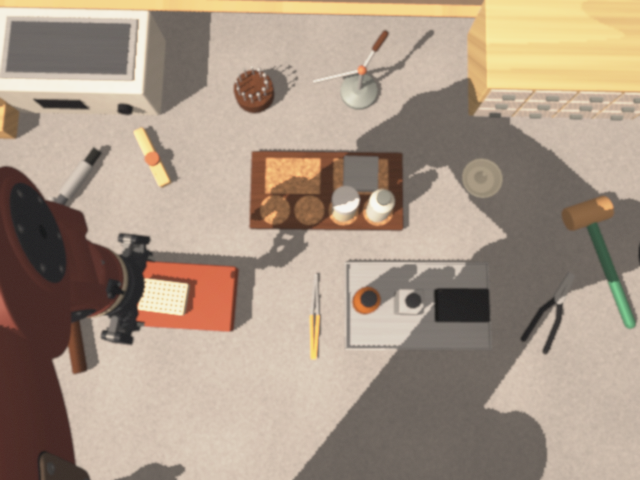

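The amber bottle (367,298), can (410,300) and charcoal (462,305) are in order on the tray, and the emptied pad is at (293,175). Next is the honeycomb.

```bash
python3 -m pendant '[{"linear":[0.0058,-0.0015,0.03],"rot":[0.008,0.002,0]},{"linear":[0,0,0.03],"rot":[0,0,0]},{"linear":[0,0,0.02],"rot":[0,0,0]},{"linear":[0,0,0],"rot":[0,0,0]},{"linear":[0,0,0],"rot":[0,0,0]}]'; python3 togo.py .4547 .2505 .040 -5.7
```

```text
t: 28.75
ee_pos: [0.4566, 0.2491, 0.0941]
ee_rot: [0.001, 0.741, 0.671, 0.001]
wrist_force: [0.2, 0.0, -0.3]
width: 0.0852
now [0.4566 0.2491 0.0941] w 0.0852 t 28.75 rot [ 0.003  -0.001   0.0004] lin(now axes) [ 0.0012 -0.0022  0.0541] lin(after rot) [ 0.0012 -0.002   0.0541]
```

```bash
python3 -m pendant '[{"linear":[0.0012,-0.002,0.02],"rot":[0.003,-0.001,0]},{"linear":[0,0,0.016],"rot":[0,0,0]},{"linear":[0,0,0.012],"rot":[0,0,0]},{"linear":[0,0,0.006],"rot":[0,0,0]},{"linear":[0,0,0],"rot":[0,0,0]},{"linear":[0,0,0],"rot":[0,0,0]}]'; python3 togo.py .4547 .2505 .040 -5.7
```

```text
t: 29.5
ee_pos: [0.4587, 0.2516, 0.0435]
ee_rot: [0.001, 0.741, 0.671, 0.004]
wrist_force: [-0.1, -0.9, -0.3]
width: 0.0856
now [0.4587 0.2516 0.0435] w 0.0856 t 29.5 rot [ 0.0073 -0.0036  0.0006] lin(now axes) [-0.0015 -0.0039  0.0035] lin(after rot) [-0.0015 -0.0039  0.0035]
```

```bash
python3 -m pendant '[{"linear":[-0.0015,-0.004,0.003],"rot":[0.007,-0.003,0]},{"linear":[0,0,0],"rot":[0,0,0]},{"linear":[0,0,0],"rot":[0,0,0]}]'; python3 togo.py .4547 .2505 .040 -5.7
```

```text
t: 29.88
ee_pos: [0.4548, 0.2506, 0.041]
ee_rot: [-0.0, 0.741, 0.671, 0.001]
wrist_force: [0.0, -1.0, 0.4]
width: 0.0855
now [0.4548 0.2506 0.041 ] w 0.0855 t 29.875 rot [ 0.0008 -0.0009  0.0006] lin(now axes) [-0.0001 -0.0001  0.001 ] lin(after rot) [-0.0001 -0.0001  0.001 ]
```

```bash
python3 -m pendant '[{"linear":[0,0,0.001],"rot":[0,0,0]},{"linear":[0,0,0],"rot":[0,0,0]},{"linear":[0,0,0],"rot":[0,0,0]},{"linear":[0,0,0],"rot":[0,0,0]},{"linear":[0,0,0],"rot":[0,0,0]},{"linear":[0,0,0],"rot":[0,0,0]}]' 255 45; python3 togo.py .4547 .2505 .040 -5.7; python3 -m pendant '[{"linear":[0,0,-0.02],"rot":[0,0,0]},{"linear":[0,0,-0.02],"rot":[0,0,0]},{"linear":[0,0,0],"rot":[0,0,0]}]'; python3 togo.py .6748 .0453 .12 0.8
```

```text
t: 30.62
ee_pos: [0.4549, 0.2507, 0.0403]
ee_rot: [0.0, 0.741, 0.671, 0.001]
wrist_force: [-1.8, 0.3, 1.5]
width: 0.0507
now [0.4549 0.2507 0.0403] w 0.0507 t 30.625 rot [ 0.0011 -0.001   0.0007] lin(now axes) [-0.0002 -0.0002  0.0003] lin(after rot) [-0.0002 -0.0002  0.0003]
t: 31.0
ee_pos: [0.4544, 0.2504, 0.0803]
ee_rot: [-0.0, 0.741, 0.671, 0.0]
wrist_force: [-0.8, -0.1, -1.4]
width: 0.0506
now [0.4544 0.2504 0.0803] w 0.0506 t 31.0 rot [-0.0002 -0.0004 -0.1128] lin(now axes) [-0.1823  0.2396 -0.0398] lin(after rot) [-0.2082  0.2176 -0.0397]
```

```bash
python3 -m pendant '[{"linear":[0,0,-0.02],"rot":[0,0,-0.056]},{"linear":[0,0,-0.02],"rot":[0,0,-0.056]},{"linear":[-0.02,0.02,0],"rot":[0,0,0]},{"linear":[-0.03,0.032,0],"rot":[0,0,0]},{"linear":[-0.03,0.032,0],"rot":[0,0,0]},{"linear":[-0.03,0.032,0],"rot":[0,0,0]},{"linear":[-0.03,0.032,0],"rot":[0,0,0]},{"linear":[-0.03,0.032,0],"rot":[0,0,0]},{"linear":[-0.02,0.02,0],"rot":[0,0,0]},{"linear":[-0.01,0.01,0],"rot":[0,0,0]},{"linear":[0,0,0],"rot":[0,0,0]},{"linear":[0,0,0],"rot":[0,0,0]}]'; python3 togo.py .6748 .0453 .0183 0.8
```

```text
t: 32.5
ee_pos: [0.6686, 0.0487, 0.1067]
ee_rot: [-0.005, 0.7, 0.714, -0.005]
wrist_force: [-0.4, 0.6, -0.6]
width: 0.0505
now [0.6686 0.0487 0.1067] w 0.0505 t 32.5 rot [-0.0138  0.      0.0057] lin(now axes) [-0.0035  0.0074  0.0883] lin(after rot) [-0.0034  0.0062  0.0884]
```

```bash
python3 -m pendant '[{"linear":[-0.0034,0.006,0.02],"rot":[-0.013,0,0.005]},{"linear":[0,0,0.025],"rot":[0,0,0]},{"linear":[0,0,0.016],"rot":[0,0,0]},{"linear":[0,0,0.006],"rot":[0,0,0]},{"linear":[0,0,0],"rot":[0,0,0]},{"linear":[0,0,0],"rot":[0,0,0]}]'; python3 togo.py .6748 .0453 .0183 0.8
```

```text
t: 33.25
ee_pos: [0.673, 0.0498, 0.0402]
ee_rot: [0.0, 0.7, 0.714, 0.001]
wrist_force: [-0.9, -0.1, -0.7]
width: 0.0507
now [0.673  0.0498 0.0402] w 0.0507 t 33.25 rot [ 0.0015 -0.0006  0.0056] lin(now axes) [-0.0046  0.0016  0.0219] lin(after rot) [-0.0045  0.0017  0.0219]
```

```bash
python3 -m pendant '[{"linear":[-0.0045,0.0015,0.006],"rot":[0.001,0,0.005]},{"linear":[0,0,0.004],"rot":[0,0,0]},{"linear":[0,0,0],"rot":[0,0,0]}]'; python3 togo.py .6748 .0453 .0183 0.8
```

```text
t: 33.62
ee_pos: [0.6756, 0.0448, 0.0307]
ee_rot: [0.001, 0.702, 0.712, 0.001]
wrist_force: [-0.5, -0.0, -0.6]
width: 0.051
now [0.6756 0.0448 0.0307] w 0.051 t 33.625 rot [ 0.0023 -0.0004 -0.0001] lin(now axes) [ 0.0005 -0.0008  0.0124] lin(after rot) [ 0.0005 -0.0008  0.0124]
```

```bash
python3 -m pendant '[{"linear":[0,0,0.006],"rot":[0.002,0,0]},{"linear":[0,0,0.004],"rot":[0,0,0]},{"linear":[0,0,0.002],"rot":[0,0,0]},{"linear":[0,0,0.001],"rot":[0,0,0]},{"linear":[0,0,0],"rot":[0,0,0]}]'; python3 togo.py .6748 .0453 .0183 0.8
```

```text
t: 34.25
ee_pos: [0.6758, 0.0448, 0.0186]
ee_rot: [0.0, 0.702, 0.712, 0.0]
wrist_force: [0.7, -0.1, -1.2]
width: 0.051
now [0.6758 0.0448 0.0186] w 0.051 t 34.25 rot [ 0.001  -0.0002  0.    ] lin(now axes) [ 0.0005 -0.001   0.0003] lin(after rot) [ 0.0005 -0.001   0.0003]
```

```bash
python3 -m pendant '[{"linear":[0,0,0.001],"rot":[0,0,0]},{"linear":[0,0,0],"rot":[0,0,0]},{"linear":[0,0,0],"rot":[0,0,0]},{"linear":[0,0,-0.03],"rot":[0,0,0]},{"linear":[0,0,-0.045],"rot":[0,0,0]},{"linear":[0,0,-0.045],"rot":[0,0,0]},{"linear":[0,0,-0.035],"rot":[0,0,0]},{"linear":[-0.02,-0.04,0],"rot":[0,0,0]},{"linear":[-0.04,-0.04,0],"rot":[0,0,0]},{"linear":[-0.045,-0.04,0],"rot":[0,0,0]},{"linear":[-0.045,-0.03,0],"rot":[0,0,0]},{"linear":[-0.045,-0.03,0],"rot":[0,0,0]},{"linear":[-0.045,-0.025,0],"rot":[0,0,0]},{"linear":[-0.035,-0.01,0],"rot":[0,0,0]},{"linear":[-0.015,0,0],"rot":[0,0,0]},{"linear":[0,0,0],"rot":[0,0,0]},{"linear":[0,0,0],"rot":[0,0,0]}]' 0 40; python3 togo.py .4549 -.2500 .0055 0;  python3 - <<'E'
from meas import *
for n in("top","side"):
    c,P=snap(n,n+"5"); print(n); rects(P,dict(ch=(.4,.52,-.31,-.2,.028,.042),honey=(.63,.72,-.01,.11,.027,.045),jar=Z['jar'],flux=Z['flux'],bench=Z['bench']))
E
```

```text
t: 36.38
ee_pos: [0.4609, -0.2551, 0.1772]
ee_rot: [0.003, 0.701, 0.713, 0.002]
wrist_force: [0.3, -0.2, -0.3]
width: 0.0854
now [ 0.4609 -0.2551  0.1772] w 0.0854 t 36.375 rot [0.0061 0.0012 0.0161] lin(now axes) [ 0.0054 -0.007   0.1716] lin(after rot) [ 0.0051 -0.006   0.1717]
top
ch 1806 z 0.0349 c [ 454.9 -247.6] [57.1 89.5] 1.4
honey 1283 z 0.0343 c [675.3  47.9] [53.  75.2] 1.1
jar 582 z 0.1132 c [614.2 -43.5] [42.8 41.7] 1.5
flux 173 z 0.13 c [ 614.3 -102.5] [21.2 21.8] 48.9
bench 1133 z 0.0382 c [678.5 -71.1] [61.8 59.7] 0.2
side
ch 2076 z 0.0341 c [ 454.7 -251.8] [57.4 89.9] 1.2
honey few
jar few
flux 67 z 0.1286 c [ 610.7 -106.8] [17.7 13.1] 71.1
bench 306 z 0.0369 c [679.6 -79.9] [52.8 60.6] 89.1
```

```bash
python3 -m pendant '[{"linear":[0.005,-0.006,0.03],"rot":[0.006,0.001,0.005]},{"linear":[0,0,0.04],"rot":[0,0,0]},{"linear":[0,0,0.03],"rot":[0,0,0]},{"linear":[0,0,0.01],"rot":[0,0,0]},{"linear":[0,0,0],"rot":[0,0,0]},{"linear":[0,0,0],"rot":[0,0,0]}]'; python3 togo.py .4549 -.25 .0055 0.8
```

```text
t: 37.22
ee_pos: [0.4583, -0.2465, 0.0667]
ee_rot: [0.002, 0.7, 0.714, 0.0]
wrist_force: [0.3, -0.9, -0.1]
width: 0.0848
now [ 0.4583 -0.2465  0.0667] w 0.0848 t 37.225 rot [0.0033 0.0022 0.0047] lin(now axes) [-0.0033 -0.0037  0.0612] lin(after rot) [-0.0034 -0.0035  0.0612]
```

```bash
python3 -m pendant '[{"linear":[-0.0034,-0.0035,0.01],"rot":[0.003,0.002,0.004]},{"linear":[0,0,0.02],"rot":[0,0,0]},{"linear":[0,0,0.016],"rot":[0,0,0]},{"linear":[0,0,0.008],"rot":[0,0,0]},{"linear":[0,0,0],"rot":[0,0,0]},{"linear":[0,0,0],"rot":[0,0,0]}]'; python3 togo.py .4549 -.25 .0055 0.8
```

```text
t: 37.98
ee_pos: [0.4567, -0.2531, 0.0135]
ee_rot: [0.003, 0.702, 0.712, 0.0]
wrist_force: [0.4, -0.1, 0.4]
width: 0.0854
now [ 0.4567 -0.2531  0.0135] w 0.0854 t 37.975 rot [ 0.0049  0.0042 -0.0008] lin(now axes) [ 0.0031 -0.0018  0.008 ] lin(after rot) [ 0.0031 -0.0017  0.008 ]
```

```bash
python3 -m pendant '[{"linear":[0.003,-0.0017,0.005],"rot":[0.004,0.004,0]},{"linear":[0,0,0.003],"rot":[0,0,0]},{"linear":[0,0,0],"rot":[0,0,0]},{"linear":[0,0,0],"rot":[0,0,0]}]'; python3 togo.py .4549 -.25 .0055 0.8; python3 -m pendant '[{"linear":[0,0,0],"rot":[0,0,0]},{"linear":[0,0,0],"rot":[0,0,0]},{"linear":[0,0,0],"rot":[0,0,0]},{"linear":[0,0,0],"rot":[0,0,0]},{"linear":[0,0,0],"rot":[0,0,0]},{"linear":[0,0,0],"rot":[0,0,0]}]' 255 45;python3 togo.py .4549 -.25 .0055 0.8
```

```text
t: 38.48
ee_pos: [0.4555, -0.2503, 0.0059]
ee_rot: [0.001, 0.702, 0.712, 0.0]
wrist_force: [-0.1, -0.0, 0.3]
width: 0.0852
now [ 0.4555 -0.2503  0.0059] w 0.0852 t 38.475 rot [ 0.0019  0.0009 -0.0006] lin(now axes) [ 0.0003 -0.0006  0.0004] lin(after rot) [ 0.0003 -0.0006  0.0004]
t: 39.22
ee_pos: [0.4556, -0.2504, 0.0063]
ee_rot: [0.001, 0.702, 0.712, 0.0]
wrist_force: [-0.4, -0.1, 0.4]
width: 0.0564
now [ 0.4556 -0.2504  0.0063] w 0.0564 t 39.225 rot [ 0.0023  0.0011 -0.0006] lin(now axes) [ 0.0004 -0.0007  0.0008] lin(after rot) [ 0.0004 -0.0007  0.0008]
```

```bash
python3 -m pendant '[{"linear":[0,0,-0.02],"rot":[0,0,0]},{"linear":[0,0,-0.04],"rot":[0,0,0]},{"linear":[0,0,-0.045],"rot":[0,0,0]},{"linear":[0,0,-0.04],"rot":[0,0,0]},{"linear":[0.01,0,-0.01],"rot":[0,0,0]},{"linear":[0.03,0,0],"rot":[0,0,0]},{"linear":[0.045,0,0],"rot":[0,0,0.01]},{"linear":[0.05,0,0],"rot":[0,0,0.01]},{"linear":[0.05,0,0],"rot":[0,0,0.01]},{"linear":[0.05,0,0],"rot":[0,0,0.01]},{"linear":[0.05,0,0],"rot":[0,0,0.01]},{"linear":[0.05,0,0],"rot":[0,0,0]},{"linear":[0.05,0,0],"rot":[0,0,0]},{"linear":[0.04,0,0],"rot":[0,0,0]},{"linear":[0.03,0,0],"rot":[0,0,0]},{"linear":[0.015,0,0],"rot":[0,0,0]},{"linear":[0,0,0],"rot":[0,0,0]},{"linear":[0,0,0],"rot":[0,0,0]}]'; python3 togo.py .4583 .231 .0433 -2
```

```text
t: 41.48
ee_pos: [0.4538, 0.2369, 0.1542]
ee_rot: [-0.005, 0.721, 0.693, -0.006]
wrist_force: [-0.3, -0.3, -0.9]
width: 0.0561
now [0.4538 0.2369 0.1542] w 0.0561 t 41.475 rot [-0.0156  0.0005 -0.004 ] lin(now axes) [-0.0057  0.0064  0.1108] lin(after rot) [-0.0057  0.0047  0.1109]
```

```bash
python3 -m pendant '[{"linear":[-0.0057,0.005,0.02],"rot":[-0.015,0,-0.004]},{"linear":[0,0,0.03],"rot":[0,0,0]},{"linear":[0,0,0.03],"rot":[0,0,0]},{"linear":[0,0,0.01],"rot":[0,0,0]},{"linear":[0,0,0],"rot":[0,0,0]},{"linear":[0,0,0],"rot":[0,0,0]}]'; python3 togo.py .4583 .231 .0433 -2
```

```text
t: 42.22
ee_pos: [0.4604, 0.2258, 0.0639]
ee_rot: [0.001, 0.722, 0.692, 0.001]
wrist_force: [0.3, 0.7, -1.0]
width: 0.0563
now [0.4604 0.2258 0.0639] w 0.0563 t 42.225 rot [ 0.0028  0.0008 -0.007 ] lin(now axes) [ 0.0051 -0.0024  0.0206] lin(after rot) [ 0.0051 -0.0023  0.0206]
```

```bash
python3 -m pendant '[{"linear":[0.005,-0.002,0.006],"rot":[0.002,0,-0.006]},{"linear":[0,0,0.003],"rot":[0,0,0]},{"linear":[0,0,0],"rot":[0,0,0]}]'; python3 togo.py .4583 .231 .0433 -2
```

```text
t: 42.6
ee_pos: [0.4597, 0.2317, 0.0559]
ee_rot: [0.001, 0.719, 0.695, 0.001]
wrist_force: [-0.5, 0.4, -1.5]
width: 0.0562
now [0.4597 0.2317 0.0559] w 0.0562 t 42.6 rot [ 0.0034 -0.0003 -0.0003] lin(now axes) [-0.0008 -0.0015  0.0126] lin(after rot) [-0.0008 -0.0014  0.0126]
```

```bash
python3 -m pendant '[{"linear":[-0.0005,-0.001,0.006],"rot":[0.003,0,0]},{"linear":[0,0,0.004],"rot":[0,0,0]},{"linear":[0,0,0.002],"rot":[0,0,0]},{"linear":[0,0,0.0015],"rot":[0,0,0]},{"linear":[0,0,0],"rot":[0,0,0]}]'; python3 togo.py .4583 .231 .0433 -2
```

```text
t: 43.22
ee_pos: [0.4589, 0.2314, 0.0436]
ee_rot: [0.0, 0.719, 0.695, 0.001]
wrist_force: [-0.0, -0.0, -1.4]
width: 0.0564
now [0.4589 0.2314 0.0436] w 0.0564 t 43.225 rot [ 0.0014 -0.0007  0.0001] lin(now axes) [-0.0005 -0.0006  0.0003] lin(after rot) [-0.0005 -0.0006  0.0003]
```

```bash
python3 -m pendant '[{"linear":[0,0,0.001],"rot":[0,0,0]},{"linear":[0,0,0],"rot":[0,0,0]},{"linear":[0,0,0],"rot":[0,0,0]},{"linear":[0,0,-0.03],"rot":[0,0,0]},{"linear":[0,0,-0.045],"rot":[0,0,0]},{"linear":[0,0,-0.045],"rot":[0,0,0]},{"linear":[-0.03,0,0],"rot":[0,0,-0.01]},{"linear":[-0.05,0,0],"rot":[0,0,-0.01]},{"linear":[-0.05,0,0],"rot":[0,0,-0.01]},{"linear":[-0.05,0,0],"rot":[0,0,-0.005]},{"linear":[-0.05,0,0],"rot":[0,0,0]},{"linear":[-0.045,0,0],"rot":[0,0,0]},{"linear":[-0.025,0,0],"rot":[0,0,0]},{"linear":[-0.01,0,0],"rot":[0,0,0]},{"linear":[0,0,0],"rot":[0,0,0]},{"linear":[0,0,0],"rot":[0,0,0]}]' 0 40; python3 togo.py .4567 -.0856 .05 0;  python3 - <<'E'
from meas import *
for n in("top","side"):
    c,P=snap(n,n+"6"); print(n); rects(P,dict(ch=(.4,.52,.16,.31,.062,.09),brick=(.35,.56,.12,.35,.03,.05),honey=(.63,.72,-.01,.11,.027,.045),jar=Z['jar'],flux=Z['flux'],bench=Z['bench'],can=(.42,.5,-.19,-.12,.065,.09),amber=(.42,.5,-.12,-.05,.09,.12)))
E
```

```text
t: 45.22
ee_pos: [0.4566, -0.0866, 0.1655]
ee_rot: [0.001, 0.706, 0.708, 0.001]
wrist_force: [-0.0, -0.3, 0.3]
width: 0.0853
now [ 0.4566 -0.0866  0.1655] w 0.0853 t 45.225 rot [ 0.0032 -0.0006  0.0034] lin(now axes) [ 0.001  -0.0003  0.1155] lin(after rot) [1.000e-03 1.000e-04 1.155e-01]
top
ch 1916 z 0.0723 c [458.7 233.9] [90.5 57.1] 88.4
brick 5382 z 0.0404 c [458.1 234.2] [191.2 110.1] 88.0
honey 1285 z 0.0345 c [675.4  47.7] [53.2 74.9] 0.9
jar 572 z 0.1131 c [614.4 -43.4] [43.3 41.5] 1.3
flux few
bench 1132 z 0.0383 c [678.  -71.2] [60.7 59.5] 1.1
can few
amber few
side
ch 588 z 0.0706 c [459.  227.5] [90.2 57.1] 87.8
brick 1428 z 0.0387 c [458.1 229.2] [192.8 108.5] 87.9
honey 70 z 0.0326 c [654.1  66.6] [36.3 16.9] 56.8
jar 282 z 0.1119 c [615.1 -47.5] [42.7 42.2] 75.7
flux 125 z 0.1283 c [ 614.3 -106.8] [24.1 20.6] 74.3
bench 414 z 0.0368 c [678.7 -76.2] [61.6 58.8] 88.6
can 546 z 0.0791 c [ 456.3 -158.2] [41.6 39.9] 89.1
amber 245 z 0.1047 c [456.9 -87.7] [26.8 25.8] 78.1
```

View pics/side6.png

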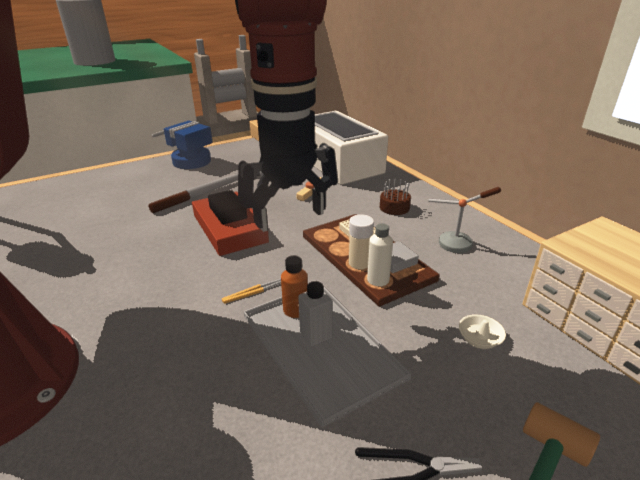

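The swap is done: the charcoal is centred on the brick (228,207), the honeycomb is on the pad (347,228), and both bottles stand on the tray. Next I take the amber bottle back.

```bash
python3 -m pendant '[{"linear":[0.001,0,0.03],"rot":[0.003,0,0.003]},{"linear":[0,0,0.03],"rot":[0,0,0]},{"linear":[0,0,0.02],"rot":[0,0,0]},{"linear":[0,0,0.01],"rot":[0,0,0]},{"linear":[0,0,0],"rot":[0,0,0]},{"linear":[0,0,0],"rot":[0,0,0]}]' 0 40; python3 togo.py .4567 -.0856 .05 0
```

```text
t: 46.08
ee_pos: [0.4586, -0.0822, 0.0746]
ee_rot: [0.001, 0.705, 0.71, 0.001]
wrist_force: [-0.2, 0.0, -0.4]
width: 0.0853
now [ 0.4586 -0.0822  0.0746] w 0.0853 t 46.075 rot [0.0034 0.0002 0.0068] lin(now axes) [-0.0034 -0.002   0.0246] lin(after rot) [-0.0034 -0.0019  0.0246]
```

```bash
python3 -m pendant '[{"linear":[-0.0034,-0.002,0.01],"rot":[0.003,0,0.006]},{"linear":[0,0,0.01],"rot":[0,0,0]},{"linear":[0,0,0.004],"rot":[0,0,0]},{"linear":[0,0,0],"rot":[0,0,0]},{"linear":[0,0,0],"rot":[0,0,0]}]' 0 40; python3 togo.py .4567 -.0856 .05 0
```

```text
t: 46.7
ee_pos: [0.4573, -0.0863, 0.0499]
ee_rot: [0.001, 0.707, 0.707, 0.0]
wrist_force: [0.2, 0.3, 0.2]
width: 0.0853
now [ 0.4573 -0.0863  0.0499] w 0.0853 t 46.7 rot [0.0019 0.0008 0.0001] lin(now axes) [ 0.0007 -0.0006 -0.0001] lin(after rot) [ 0.0007 -0.0006 -0.0001]
```

```bash
python3 -m pendant '[{"linear":[0,0,0],"rot":[0,0,0]},{"linear":[0,0,0],"rot":[0,0,0]},{"linear":[0,0,0],"rot":[0,0,0]},{"linear":[0,0,0],"rot":[0,0,0]},{"linear":[0,0,0],"rot":[0,0,0]},{"linear":[0,0,0],"rot":[0,0,0]}]' 255 50; python3 togo.py .4567 -.0856 .05 0; python3 -m pendant '[{"linear":[0,0,-0.02],"rot":[0,0,0]},{"linear":[0,0,-0.03],"rot":[0,0,0]},{"linear":[0.01,0,-0.02],"rot":[0,0,0]},{"linear":[0.03,0,0],"rot":[0,0,0]},{"linear":[0.03,0.01,0],"rot":[0,0,0]},{"linear":[0.025,0.01,0],"rot":[0,0,0]},{"linear":[0.006,0.01,0],"rot":[0,0,0]},{"linear":[0,0.01,0],"rot":[0,0,0]},{"linear":[0,0,0],"rot":[0,0,0]},{"linear":[0,0,0],"rot":[0,0,0]}]'; python3 togo.py .6136 .0149 .12 0
```

```text
t: 47.45
ee_pos: [0.4574, -0.0864, 0.0507]
ee_rot: [0.001, 0.707, 0.707, 0.0]
wrist_force: [-0.7, 0.3, 0.5]
width: 0.0422
now [ 0.4574 -0.0864  0.0507] w 0.0422 t 47.45 rot [0.0024 0.0012 0.0002] lin(now axes) [ 0.0008 -0.0007  0.0007] lin(after rot) [ 0.0008 -0.0007  0.0007]
t: 48.7
ee_pos: [0.4976, 0.0158, 0.1213]
ee_rot: [0.0, 0.708, 0.706, -0.001]
wrist_force: [-1.2, -0.7, -2.5]
width: 0.0423
now [0.4976 0.0158 0.1213] w 0.0423 t 48.7 rot [-0.0007  0.001  -0.0024] lin(now axes) [-0.0007  0.116   0.0013] lin(after rot) [-0.0009  0.116   0.0013]
```

```bash
python3 -m pendant '[{"linear":[0,0.02,0],"rot":[0,0,-0.002]},{"linear":[0,0.03,0],"rot":[0,0,0]},{"linear":[0,0.03,0],"rot":[0,0,0]},{"linear":[0,0.02,0],"rot":[0,0,0]},{"linear":[0,0.012,0],"rot":[0,0,0]},{"linear":[0,0,0],"rot":[0,0,0]},{"linear":[0,0,0],"rot":[0,0,0]}]'; python3 togo.py .6136 .0142 .0657 0
```

```text
t: 49.58
ee_pos: [0.6094, 0.0112, 0.1201]
ee_rot: [-0.001, 0.709, 0.705, -0.002]
wrist_force: [-0.4, 0.0, -2.1]
width: 0.0423
now [0.6094 0.0112 0.1201] w 0.0423 t 49.575 rot [-0.005   0.0013 -0.006 ] lin(now axes) [0.003  0.0045 0.0544] lin(after rot) [0.003  0.0042 0.0544]
```

```bash
python3 -m pendant '[{"linear":[0.003,0.004,0.01],"rot":[-0.004,0.001,-0.006]},{"linear":[0,0,0.015],"rot":[0,0,0]},{"linear":[0,0,0.012],"rot":[0,0,0]},{"linear":[0,0,0.005],"rot":[0,0,0]},{"linear":[0,0,0],"rot":[0,0,0]},{"linear":[0,0,0],"rot":[0,0,0]}]'; python3 togo.py .6136 .0142 .0657 0
```

```text
t: 50.32
ee_pos: [0.6115, 0.0145, 0.0744]
ee_rot: [-0.001, 0.707, 0.707, -0.001]
wrist_force: [0.7, 0.1, -2.0]
width: 0.0426
now [0.6115 0.0145 0.0744] w 0.0426 t 50.325 rot [-0.0029  0.0001  0.0004] lin(now axes) [-0.0003  0.0021  0.0087] lin(after rot) [-0.0003  0.0021  0.0087]
```

```bash
python3 -m pendant '[{"linear":[0,0.002,0.004],"rot":[-0.003,0,0]},{"linear":[0,0,0.003],"rot":[0,0,0]},{"linear":[0,0,0.002],"rot":[0,0,0]},{"linear":[0,0,0.0015],"rot":[0,0,0]},{"linear":[0,0,0],"rot":[0,0,0]}]'; python3 togo.py .6136 .0142 .0657 0
```

```text
t: 50.95
ee_pos: [0.6146, 0.0144, 0.066]
ee_rot: [0.001, 0.707, 0.707, 0.001]
wrist_force: [0.4, -0.5, -1.6]
width: 0.0423
now [0.6146 0.0144 0.066 ] w 0.0423 t 50.95 rot [0.0032 0.0005 0.0005] lin(now axes) [-0.0002 -0.001   0.0003] lin(after rot) [-0.0002 -0.001   0.0003]
```

```bash
python3 -m pendant '[{"linear":[0,0,0.001],"rot":[0.002,0,0]},{"linear":[0,0,0],"rot":[0,0,0]},{"linear":[0,0,0],"rot":[0,0,0]},{"linear":[0,0,-0.02],"rot":[0,0,0]},{"linear":[0,0,-0.03],"rot":[0,0,0]},{"linear":[0,0,-0.04],"rot":[0,0,0]},{"linear":[0,0,-0.02],"rot":[0,0,0]},{"linear":[-0.02,-0.03,0],"rot":[0,0,0]},{"linear":[-0.04,-0.035,0],"rot":[0,0,0]},{"linear":[-0.04,-0.035,0],"rot":[0,0,0]},{"linear":[-0.035,-0.03,0],"rot":[0,0,0]},{"linear":[-0.025,-0.02,0],"rot":[0,0,0]},{"linear":[-0.01,-0.008,0],"rot":[0,0,0]},{"linear":[0,0,0],"rot":[0,0,0]},{"linear":[0,0,0],"rot":[0,0,0]}]' 0 40; python3 togo.py .456 -.1561 .05 0;  python3 - <<'E'
from meas import *
c,P=snap("top"); rects(P,dict(ambercap=Z['ambercap'],jar=Z['jar']))
E
```

```text
t: 52.82
ee_pos: [0.4544, -0.1596, 0.1782]
ee_rot: [0.002, 0.706, 0.708, 0.001]
wrist_force: [-0.8, -0.9, 0.3]
width: 0.0849
now [ 0.4544 -0.1596  0.1782] w 0.0849 t 52.825 rot [0.0051 0.0015 0.0019] lin(now axes) [0.0037 0.0009 0.1282] lin(after rot) [0.0035 0.0016 0.1282]
ambercap 239 z 0.1218 c [613.9  17.1] [26.3 25.4] 0.1
jar 581 z 0.113 c [614.  -43.4] [42.5 42. ] 5.1
```

Amber is back within about 1 mm. Next, the can.

```bash
python3 -m pendant '[{"linear":[0.0035,0.001,0.03],"rot":[0.004,0.001,0.002]},{"linear":[0,0,0.03],"rot":[0,0,0]},{"linear":[0,0,0.03],"rot":[0,0,0]},{"linear":[0,0,0.01],"rot":[0,0,0]},{"linear":[0,0,0],"rot":[0,0,0]},{"linear":[0,0,0],"rot":[0,0,0]}]' 0 40; python3 togo.py .456 -.1561 .05 0
```

```text
t: 53.62
ee_pos: [0.4604, -0.1532, 0.077]
ee_rot: [0.002, 0.705, 0.71, 0.001]
wrist_force: [-0.6, -0.3, 0.2]
width: 0.0853
now [ 0.4604 -0.1532  0.077 ] w 0.0853 t 53.625 rot [0.0046 0.0014 0.0068] lin(now axes) [-0.0029 -0.0045  0.027 ] lin(after rot) [-0.0029 -0.0044  0.027 ]
```

```bash
python3 -m pendant '[{"linear":[-0.0029,-0.0042,0.01],"rot":[0.004,0.001,0.006]},{"linear":[0,0,0.01],"rot":[0,0,0]},{"linear":[0,0,0.006],"rot":[0,0,0]},{"linear":[0,0,0],"rot":[0,0,0]},{"linear":[0,0,0],"rot":[0,0,0]}]' 0 40; python3 togo.py .456 -.1561 .05 0
```

```text
t: 54.25
ee_pos: [0.457, -0.157, 0.0506]
ee_rot: [0.001, 0.707, 0.707, 0.0]
wrist_force: [0.3, 0.7, 0.6]
width: 0.0854
now [ 0.457  -0.157   0.0506] w 0.0854 t 54.25 rot [ 0.0026  0.0016 -0.0001] lin(now axes) [ 0.0009 -0.001   0.0006] lin(after rot) [ 0.0009 -0.001   0.0006]
```

```bash
python3 -m pendant '[{"linear":[0,-0.001,0],"rot":[0.002,0.001,0]},{"linear":[0,0,0],"rot":[0,0,0]},{"linear":[0,0,0],"rot":[0,0,0]},{"linear":[0,0,0],"rot":[0,0,0]},{"linear":[0,0,0],"rot":[0,0,0]},{"linear":[0,0,0],"rot":[0,0,0]}]' 255 45; python3 togo.py .456 -.1561 .05 0; python3 -m pendant '[{"linear":[0,0,-0.02],"rot":[0,0,0]},{"linear":[0,0,-0.03],"rot":[0,0,0]},{"linear":[0.01,0,-0.02],"rot":[0,0,0]},{"linear":[0.03,0,0],"rot":[0,0,0]},{"linear":[0.04,0,0],"rot":[0,0,0]},{"linear":[0.04,0,0],"rot":[0,0,0]},{"linear":[0.04,0.01,0],"rot":[0,0,0]},{"linear":[0.035,0.01,0],"rot":[0,0,0]},{"linear":[0.02,0.01,0],"rot":[0,0,0]},{"linear":[0.01,0.01,0],"rot":[0,0,0]},{"linear":[0,0,0],"rot":[0,0,0]},{"linear":[0,0,0],"rot":[0,0,0]}]'; python3 togo.py .6118 .0742 .12 0
```

```text
t: 55.0
ee_pos: [0.4563, -0.1572, 0.0512]
ee_rot: [0.001, 0.707, 0.707, 0.0]
wrist_force: [-0.4, -0.3, -0.5]
width: 0.0394
now [ 0.4563 -0.1572  0.0512] w 0.0394 t 55.0 rot [0.0014 0.001  0.0001] lin(now axes) [ 0.0011 -0.0003  0.0012] lin(after rot) [ 0.0011 -0.0003  0.0012]
t: 56.5
ee_pos: [0.4964, 0.0736, 0.1224]
ee_rot: [0.0, 0.708, 0.706, -0.001]
wrist_force: [-0.2, 0.1, -1.8]
width: 0.0392
now [0.4964 0.0736 0.1224] w 0.0392 t 56.5 rot [-0.0005  0.001  -0.0022] lin(now axes) [0.0009 0.1154 0.0023] lin(after rot) [0.0006 0.1154 0.0024]
```

Standing TCP z there is 0.0512 + 0.015 = 0.0662.

```bash
python3 -m pendant '[{"linear":[0.0005,0.02,0],"rot":[0,0,-0.002]},{"linear":[0,0.03,0],"rot":[0,0,0]},{"linear":[0,0.03,0],"rot":[0,0,0]},{"linear":[0,0.02,0],"rot":[0,0,0]},{"linear":[0,0.012,0],"rot":[0,0,0]},{"linear":[0,0,0],"rot":[0,0,0]},{"linear":[0,0,0],"rot":[0,0,0]}]'; python3 togo.py .6118 .0741 .0662 0
```

```text
t: 57.38
ee_pos: [0.6083, 0.0668, 0.1215]
ee_rot: [-0.001, 0.71, 0.704, -0.002]
wrist_force: [-0.2, -0.4, -1.3]
width: 0.0393
now [0.6083 0.0668 0.1215] w 0.0393 t 57.375 rot [-0.0047  0.0022 -0.0082] lin(now axes) [0.0074 0.0037 0.0552] lin(after rot) [0.0073 0.0035 0.0553]
```

```bash
python3 -m pendant '[{"linear":[0.0073,0.0035,0],"rot":[-0.004,0.002,-0.008]},{"linear":[0,0,0],"rot":[0,0,0]},{"linear":[0,0,0.02],"rot":[0,0,0]},{"linear":[0,0,0.015],"rot":[0,0,0]},{"linear":[0,0,0.006],"rot":[0,0,0]},{"linear":[0,0,0],"rot":[0,0,0]},{"linear":[0,0,0],"rot":[0,0,0]}]'; python3 togo.py .6118 .0741 .0662 0
```

```text
t: 58.25
ee_pos: [0.6112, 0.0749, 0.0804]
ee_rot: [0.0, 0.707, 0.708, 0.0]
wrist_force: [-0.4, -0.3, -1.3]
width: 0.0395
now [0.6112 0.0749 0.0804] w 0.0395 t 58.25 rot [0.0005 0.0001 0.0011] lin(now axes) [-0.0008  0.0006  0.0142] lin(after rot) [-0.0008  0.0006  0.0142]
```

```bash
python3 -m pendant '[{"linear":[-0.0005,0,0.007],"rot":[0,0,0.001]},{"linear":[0,0,0.004],"rot":[0,0,0]},{"linear":[0,0,0.003],"rot":[0,0,0]},{"linear":[0,0,0.0015],"rot":[0,0,0]},{"linear":[0,0,0],"rot":[0,0,0]}]'; python3 togo.py .6118 .0741 .0662 0
```

```text
t: 58.88
ee_pos: [0.6122, 0.0743, 0.0665]
ee_rot: [0.001, 0.707, 0.707, 0.001]
wrist_force: [-0.1, -0.2, -1.9]
width: 0.0389
now [0.6122 0.0743 0.0665] w 0.0389 t 58.875 rot [0.0032 0.0002 0.0001] lin(now axes) [-0.0002 -0.0004  0.0003] lin(after rot) [-0.0002 -0.0004  0.0003]
```

```bash
python3 -m pendant '[{"linear":[0,0,0.001],"rot":[0.002,0,0]},{"linear":[0,0,0],"rot":[0,0,0]},{"linear":[0,0,0],"rot":[0,0,0]},{"linear":[0,0,-0.02],"rot":[0,0,0]},{"linear":[0,0,-0.03],"rot":[0,0,0]},{"linear":[0,0,-0.04],"rot":[0,0,0]},{"linear":[0,0,-0.04],"rot":[0,0,0]},{"linear":[0,-0.04,-0.03],"rot":[0,0,0]},{"linear":[0,-0.05,0],"rot":[0,0,0]},{"linear":[0,-0.05,0],"rot":[0,0,0]},{"linear":[0,-0.05,0],"rot":[0,0,0]},{"linear":[0,-0.03,0],"rot":[0,0,0]},{"linear":[0,0,0],"rot":[0,0,0]},{"linear":[0,0,0],"rot":[0,0,0]}]' 0 40; python3 - <<'E'
from meas import *
Z.pop('tray'); Z.pop('honey'); Z.pop('charcoal')
Z.update(ch=(.4,.52,.16,.31,.062,.09),brick=(.35,.56,.12,.35,.03,.05),honey=(.63,.72,-.01,.11,.027,.045))
for n in("top","side"):
    c,P=snap(n,n+"7"); print(n); rects(P,Z)
E
```

```text
t: 60.62
ee_pos: [0.3868, 0.0742, 0.2293]
ee_rot: [0.002, 0.707, 0.707, 0.001]
wrist_force: [1.0, 0.5, 0.0]
width: 0.0851
top
brick 1636 z 0.0405 c [496.6 232.3] [190.6  33.4] 88.3
bench 1134 z 0.0382 c [678.2 -71.1] [61.4 59.4] 0.6
can 371 z 0.096 c [611.7  77.9] [41.2 39.6] 2.0
ambercap 243 z 0.1219 c [614.   17.1] [26.6 25.4] 0.6
jar 572 z 0.1133 c [613.9 -43.4] [42.6 41.6] 2.3
flux 172 z 0.13 c [ 614.2 -102.4] [21.2 21.3] 47.4
ch 240 z 0.0724 c [483.8 232.9] [88.   8.9] 89.9
honey 1271 z 0.0344 c [675.1  47.9] [52.9 74.9] 1.5
side
brick 1581 z 0.0388 c [458.2 227.9] [193.1 110.6] 88.4
bench 428 z 0.037 c [678.4 -75.9] [60.7 60.9] 0.5
can 175 z 0.0947 c [612.3  72.3] [38.6 39.2] 1.0
ambercap 153 z 0.1193 c [614.  12.] [25.7 25. ] 36.4
jar 280 z 0.1119 c [614.5 -48.2] [41.9 42.5] 25.9
flux 118 z 0.1282 c [ 614.7 -107.6] [21.3 20.5] 53.1
ch 613 z 0.0706 c [459.1 228. ] [90.8 56.2] 88.9
honey few
```

View pics/side7.png

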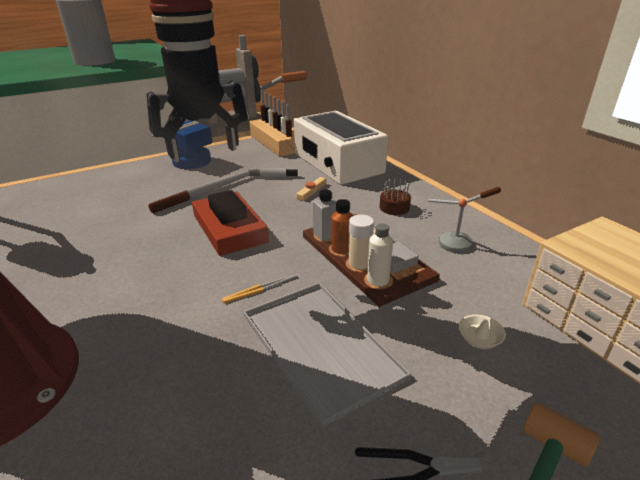

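The can (325,217) and amber bottle (342,230) are back in their places, the charcoal is on the brick (230,207), the tray is empty, and the gripper is clear of everything. I'm handing the job in.

```bash
python3 -c "
from workcell import workorder
print(workorder.sign_off())"
```

```text
the job is handed in; nothing more can be done
None
```

The blocks are swapped and the job is handed in, at about 61 s of the 144 s allowed. `sign_off` gives no verdict, so success rests on my own camera checks.

I stood the oil can and the amber bottle on the tray. The charcoal went onto the tray, the honeycomb onto the charcoal's old pad, and the charcoal onto the brick. Then I put both bottles back.

**Last checks**
- **Charcoal:** flat on the brick, about 1–2 mm from its middle and within about 1° of its length. Once the bottles were back, the arm partly hid the brick from the top camera; the side camera still agreed.
- **Honeycomb:** flat on the pad, about 1 mm from where the charcoal had been, with a yaw of about 1°. Only the top camera saw this, because the bottles hid it from the side camera.
- **Oil can and amber bottle:** upright, about 1 mm from their starting places.
- **Bench block, powder jar and flux bottle:** unmoved to within about 1 mm.
- **Gripper:** open and clear of everything.

**Disagreement:** the two cameras differ by about 5 mm in y throughout. I averaged them for absolute positions, and the bottles landed where the arm put them to within about 1 mm on that average. For before-and-after comparisons I used each camera on its own.

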